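# Make up the empty place of a vacuum filtration manifold

### The job

Before the next solvent is filtered, make up the empty place of the steel filtration manifold with the four loose parts on the tray, one after another: first push the filter base fully home by its stopper in the open port, then lay the support disc flat in the recess of the base, stand the funnel on the base over the disc, and put the lid on the funnel. Set each part down rather than drop it, and do not disturb the made-up neighbour unit, the bottle or the beaker.

Things in the scene. Friction and masses are not known exactly. Their poses are not given: they have to be found in the camera images.
- port (a point): Open port of the heavy, fixed two-place steel manifold: an upright round socket. Point: centre of its rim, 100 mm above the bench, z up. Bore 36 mm, 33 mm deep, flared to 44 mm at the mouth; rim 54 mm outside. The manifold is a horizontal tube along this y axis, its top 59 mm up; the second port (neighbour unit) lies 140 mm along -y. Small levers stick out 52 mm along -x, below 50 mm.
- base: Filter base, 40 mm high, 0.2 kg, standing on its red-brown tapered stopper (27 mm diameter at the foot, 33 mm at 24 mm up). Origin: centre of the stopper's underside, z up. From 24 to 40 mm a straight round steel flange, 65 mm in diameter (grip here), its top recessed 55 mm wide, 4 mm deep (floor at 36 mm). Home, the flange rests on the port's rim, origin 24 mm below the rim.
- screen: Support disc: flat dull-grey sintered steel disc, 47 mm in diameter, 10 mm thick, 0.07 kg, lying flat. Origin: centre of its underside, z up. In the base's recess its underside is 36 mm above the base's origin; its upper 6 mm stand proud of the flange, so grip it by these.
- funnel: Funnel: upright open steel tube, 85 mm high, 0.18 kg. Origin: centre of its underside, z up. Tube 54 mm outside (grip near the top), 48 mm inside; at the foot a collar 65 mm in diameter, 9 mm high. A counterbore underneath, 53 mm wide, 5 mm deep, fits over the disc and rests on it: its origin is then 41 mm above the base's origin.
- lid: Lid: round steel plate with a black knob, 37 mm high, 0.09 kg. Origin: centre of its underside, z up. From there up: spigot 36 to 40 mm in diameter, 8 mm high, which goes into the funnel's mouth; plate 62 mm in diameter, 8 to 12 mm; knob 18 mm in diameter, gripped between 19 and 35 mm. On the funnel its origin is 77 mm above the funnel's origin.
- tray: Square shallow blue-grey plastic tray, 310 mm a side, rim 12 mm high, floor 3 mm thick (its top 3 mm above the bench), fixed. Origin: centre of its underside, axes along its sides. The four parts stand on it, one in each quarter, about 65 mm from its middle lines.
- unit: Bystander: a complete filter unit (base, funnel and lid in one), 65 mm in diameter, seated in the second port; its knob's top is 231 mm above the bench. Origin: centre of its stopper's underside, 76 mm above the bench, z up.
- bottle: Bystander: clear glass solvent bottle with a blue cap, 86 mm in diameter, 180 mm high, standing on the bench beyond the work. Origin: centre of its underside.
- beaker: Bystander: glass beaker, 70 mm in diameter, 90 mm high, standing on the bench beyond the work. Origin: centre of its underside.
There are look-alikes about, which are no part of the job. Leave any purple look-alike of the funnel alone.

How it is judged:
By the outcome, as a careful person would: the job done as asked, in the order asked, and still so for the second after the job is handed in, with the robot touching nothing.
It also fails if it takes over 120 s, if anything falls off the work surface, if the arm or the gripper's body presses on something with over 40 N, if the wrist force passes 120 N, or if a joint passes its speed limit or range.

### The arm

A 6-joint arm with a two-finger parallel gripper is mounted at the origin on the work surface. World frame = base frame: x ahead of the robot, y to its left, z up, the work surface at z = 0. Lengths are in mm, angles in rad, forces in N, time in s.
With the tool pointing down it reaches from about 275 to 750 mm from the base axis. Payload 10.2 kg.
Tool frame: the origin (TCP) lies at the very end of the fingers, on their centre line; the grasp point (between the pads) lies 19 mm behind it (ctrl.pinch_z is the distance from the TCP to the grasp point, in mm); y points along the fingers, z is the direction in which the jaws open and shut, and the axes are right-handed (so a half turn about y gives the same grasp; the last joint's range is limited). The gripper opens to 85 mm and grips with 20 to 120 N. Pads are 22 mm wide; open, the fingers measure 114 mm over their backs; the gripper's body (76 mm by 85 mm) begins 54 mm behind the grasp point. The pads swing forward as they close: fully open they stand 13 mm farther back than shut.
Start: joints at [-1.551, 0.313, 1.498, -0, 1.331, -0.223], TCP at [126.208, -509.61, 231.294] pointing down, gripper open.
Joint ranges: [-2.94, 2.94], [-0.97, 2.17], [0.19, 2.56], [-1.23, 4.37], [0.02, 3.11], [-2.88, 2.88]. Speed limits (rad/s): [2.39, 2.39, 3.01, 3.14, 3.14, 3.14].

### API

Orientations are given as a unit quaternion [w, x, y, z].
In Python, from rig import sense, eyes, ctrl gives the robot as it stands. The module is installed in compiled form; this text tells all that it offers.
- The arm moves only by the shell command python3 -m handwheel 'ROWS' [FORCE]. ROWS is JSON, a list of rows, each an object of numbers: "grip": the finger opening in mm, from 0 to 85.4; "tx", "ty", "tz": the shift along the tool's x, y, z in mm; "wx", "wy", "wz": the turn, a rotation vector about the tool's x, y, z in rad. In form: [{"grip": .., "tx": .., "ty": .., "tz": .., "wx": .., "wy": .., "wz": ..}, ...]. A call has 1 to 10 rows; each row shifts and turns the commanded pose from where the row before left it, along the tool's axes as they then stand; what a row does not reach is not made up. A row lasts 1/12 s, in which the tool goes at most 41.7 mm and 7.16 degrees, less where a joint would pass 70% of its speed; a pose out of reach is approached as far as the arm can. A call is refused whole if a number of a shift passes 41.7 or a number of a turn 0.125, either way. A call with a gripper value outside its range is refused whole. The fingers move at their own pace and stop on an object; FORCE is the grip in N (left out, the last holds). Time passes only in rows, so rows that do not move let the fingers close. It gives the time, the measured TCP pose, the force and the opening at its end, in the units of the state.
- sense(): the state, without advancing time (a new reading comes with each control period).
- eyes.capture(name): name is "scene" or "side" or "wrist"; returns a dict with "pixels" (384x512x3 uint8, red, green, blue), "mtx" (3x3 intrinsics, pixels), "dist" ([k1, k2, p1, p2, k3] as OpenCV has them; the pictures are not rectified), "R" (3x3) and "t" (3): a world point X has camera coordinates R X + t. Camera axes: x right, y down, z forward; pixel columns grow to the right and rows downward; lengths in mm; the calibration is good to about 2 mm. A picture is of the moment at which its call begins. There is no depth.
- ctrl.finish_job(): hands the job in, once; it reports no verdict.
The state is a dict: "time_s": time; "joints": joint angles; "dq": joint speeds; "tau": joint torques, N m; "eef_pos": TCP position; "ee_rot": TCP orientation; "force": force on the tool from outside, world axes, zero at the start; "wrist_torque": the same for the moment, N m; "grip_width": opening from 0.0 (shut) to 1.0 (fully open).
Only numpy, scipy, OpenCV 4.12 (cv2) and the standard library are available. Lean on these libraries where they do the work, as an engineer would, in place of code of your own. Each camera call takes 0.05 s, during which the arm holds its last target.

## Working session

There is one attempt and no reset: what is moved stays moved. The work goes in short steps, Python scripts to look and compute and a shell command to move; the robot and the scene stay as the last step left them, time stands still between calls to the robot, and variables do not carry over. Pictures are saved under pics/ and viewed, and the job is handed in when it is done.

```bash
mkdir -p pics; ls; cat > h.py <<'E'
import numpy as np, cv2
from rig import sense, eyes, ctrl
def snap(n,f):
    c=eyes.capture(n); cv2.imwrite(f'pics/{f}.png',c['pixels'][:,:,::-1]); 
    np.savez(f'pics/{f}.npz',**{k:np.array(v) for k,v in c.items()}); return c
def load(f): return dict(np.load(f'pics/{f}.npz'))
def ray(c,uv):
    p=cv2.undistortPoints(np.array(uv,float).reshape(-1,1,2),c['mtx'],np.array(c['dist'],float)).reshape(-1,2)
    d=np.c_[p,np.ones(len(p))]@c['R']; o=-c['R'].T@c['t']; return o,d
def onz(c,uv,z):
    o,d=ray(c,uv); return o+d*((z-o[2])/d[:,2])[:,None]
def proj(c,X):
    r,_=cv2.Rodrigues(c['R']); return cv2.projectPoints(np.array(X,float).reshape(-1,3),r,np.array(c['t'],float),c['mtx'],np.array(c['dist'],float))[0].reshape(-1,2)
E
python3 - <<'E'
from h import *
print(sense(), ctrl.pinch_z)
for n in ['scene','side','wrist']:
    c=snap(n,n+'0'); print(n,-c['R'].T@c['t'], c['mtx'][0,0])
E
```

```text
pics
{'time_s': 0.0, 'joints': array([-1.55137834e+00,  3.13482421e-01,  1.49843941e+00, -3.60474494e-06,
        1.33099559e+00, -2.23371964e-01]), 'dq': array([ 0.00076646, -0.00101678,  0.00013945, -0.00102805,  0.00160778,
        0.00023995]), 'tau': array([ 3.89891080e-03, -4.12270260e+01, -2.59735912e+01,  2.81105980e-05,
        4.24543963e-03,  8.22583047e-06]), 'eef_pos': array([ 126.21262383, -509.33939135,  230.71760988]), 'ee_rot': array([ 0.08567527, -0.08558237,  0.70236883, -0.70143669]), 'force': array([-0.79632177,  0.38912608, -1.25157157]), 'wrist_torque': array([-0.01217593, -0.02782161, -0.01174902]), 'grip_width': 0.9996746690013424} 18.700000000000003
scene [1408.09870278 -574.40983427  814.58698542] 478.60108612317197
side [ 289.18544484 -689.39361229 1023.24935078] 400.3367656466516
wrist [ 206.77580463 -490.40604569  372.93213183] 307.63787939848356
```

View pics/scene0.png

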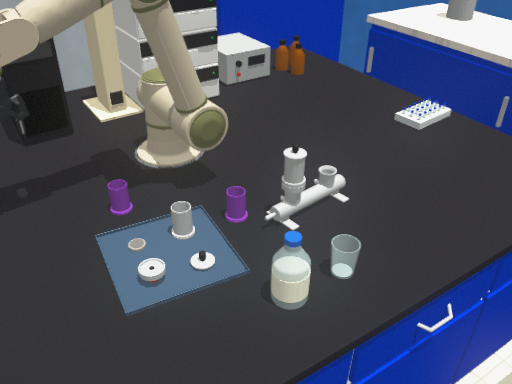

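View pics/side0.png

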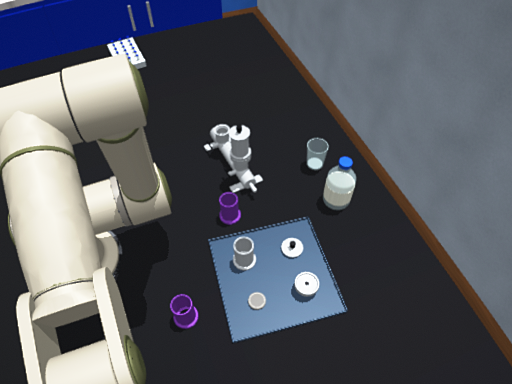

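View pics/wrist0.png

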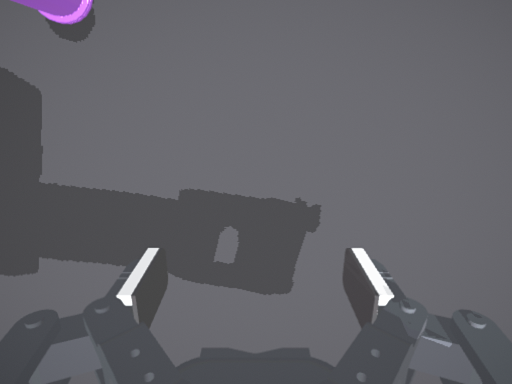

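The scene view shows the tray around (170,255): disc (137,244), base (152,269), funnel (182,220), lid (203,260). The neighbour unit is at (294,175), the open port at (327,173), and purple look-alikes at (119,197) and (236,204). The side view shows the same layout, with the port at (222,133). I'll zoom in to measure.

```bash
python3 - <<'E'
from h import *
a=load('scene0')['pixels'];b=load('side0')['pixels']
def z(im,x0,y0,w,h,f): return cv2.resize(im[y0:y0+h,x0:x0+w],None,fx=f,fy=f,interpolation=cv2.INTER_NEAREST)
cv2.imwrite('pics/z1.png',z(a,90,145,270,160,3)[:480,:800,::-1][:, :800])
cv2.imwrite('pics/z2.png',z(b,190,110,170,235,2.5)[:590,:800,::-1])
E
```

```text
(no output)
```

View pics/z1.png

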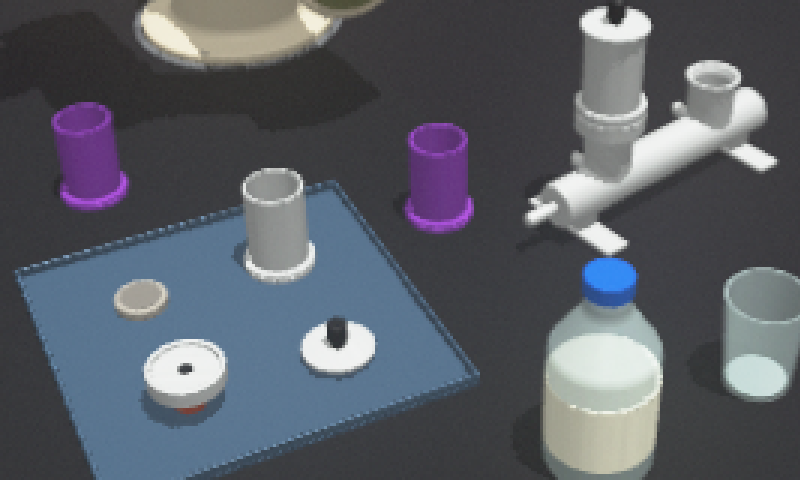

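View pics/z2.png

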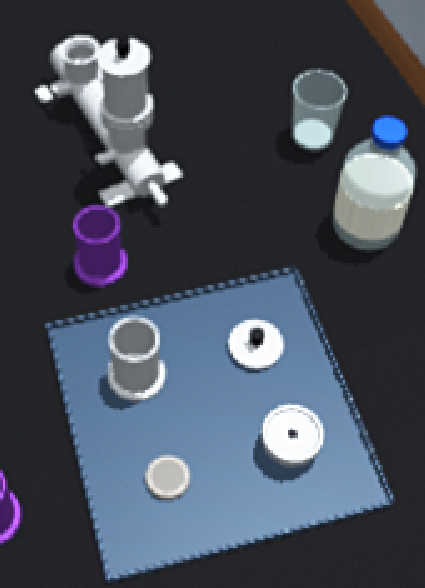

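```bash
python3 - <<'E'
from h import *
A=load('scene0');B=load('side0')
a=lambda x,y:[90+x/3-.33,145+y/3-.33]
b=lambda x,y:[190+x/2.5-.3,110+y/2.5-.3]
m={'port':(a(713,77),b(81,50),100),'unitknobtop':(a(616,3),b(124,42),231),'base top':(a(187,367),b(292,434),43),
'disc':(a(141,295),b(168,475),13),'funneltop':(a(274,187),b(134,338),88),'lidknob':(a(336,324),b(256,334),40),
'purpleA':(a(84,120),None,85),'purpleB':(a(438,141),b(97,223),85),'bottlecap':(a(609,277),b(389,130),180),'lidplate':(a(338,345),b(256,343),15),'beaker':(a(763,292),b(320,87),90)}
def tri(p,q):
    (o1,d1),(o2,d2)=ray(A,[p]),ray(B,[q]);d1=d1[0]/np.linalg.norm(d1);d2=d2[0]/np.linalg.norm(d2)
    s=np.linalg.lstsq(np.c_[d1,-d2],o2-o1,rcond=None)[0];P=o1+s[0]*d1;Q=o2+s[1]*d2
    return (P+Q)/2,np.linalg.norm(P-Q)
for k,(p,q,z) in m.items():
    print(k,onz(A,[p],z)[0].round(1), *( [onz(B,[q],z)[0].round(1),[np.round(v,1) for v in tri(p,q)]] if q else []))
for uv,c in [((48,325),b),((297,270),b),((391,500),b),((110,578),b)]: print('tray',onz(B,[c(*uv)],12)[0].round(1))
for uv,c in [((18,272),a),((336,183),a),((478,378),a)]: print('trayA',onz(A,[c(*uv)],12)[0].round(1))
E
```

```text
port [534.  260.1 100. ] [533.9 262.6 100. ] [array([533.6, 261.1, 100.3]), np.float64(1.7)]
unitknobtop [554.7 117.7 231. ] [549.5 121.9 231. ] [array([549.9, 122.6, 228.6]), np.float64(2.5)]
base top [ 578.  -311.8   43. ] [ 574.6 -314.5   43. ] [array([ 575.5, -312.1,   40.3]), np.float64(2.5)]
disc [ 438.4 -298.3   13. ] [ 440.5 -298.2   13. ] [array([ 440.2, -298.8,   14.5]), np.float64(0.0)]
funneltop [ 453.4 -170.1   88. ] [ 451.3 -169.4   88. ] [array([ 451.5, -169. ,   86.7]), np.float64(0.7)]
lidknob [ 593.  -186.9   40. ] [ 590.1 -187.7   40. ] [array([ 590.8, -186.1,   37.8]), np.float64(0.6)]
purpleA [ 253.7 -270.8   85. ]
purpleB [465.6  -9.6  85. ] [464.4  -6.9  85. ] [array([464.3,  -8. ,  84.7]), np.float64(2.2)]
bottlecap [800.1 -72.7 180. ] [797.6 -71.4 180. ] [array([798.3, -70.9, 178.4]), np.float64(1.0)]
lidplate [ 591.1 -185.6   15. ] [ 592.8 -185.8   15. ] [array([ 592.4, -186.4,   16.3]), np.float64(0.2)]
beaker [795.6  89.3  90. ] [804.6  93.4  90. ] [array([800.3,  85.6,  96.6]), np.float64(3.5)]
tray [376.2 -74.5  12. ]
tray [ 682.  -109.6   12. ]
tray [ 648.4 -409.3   12. ]
tray [ 346.6 -379.6   12. ]
trayA [ 347.2 -378.7   12. ]
trayA [380.2 -74.4  12. ]
trayA [ 685.1 -107.8   12. ]
```

```bash
cat >> h.py <<'E'
from scipy.spatial.transform import Rotation as Ro
def rot(s=None):
    q=(s or sense())['ee_rot']; return Ro.from_quat([q[1],q[2],q[3],q[0]]).as_matrix()
def goto(P):
    s=sense(); R=rot(s); return (R.T@(np.array(P)-s['eef_pos'])).round(1)
def level():
    "turn (tool rotvec) making tool x=+X, y=-Z, z=+Y"
    return Ro.from_matrix(rot().T@np.array([[1,0,0],[0,0,1],[0,-1,0]]).T.T).as_rotvec().round(4)
E
python3 - <<'E'
from h import *
print(rot().round(3)); print(level()); print(goto([576,-313,260]))
W=load('wrist0'); s=sense(); R=rot()
print('cam in tool', (R.T@(-W['R'].T@W['t']-s['eef_pos'])).round(1)); print((W['R']@R).round(3))
E
```

```text
[[-0.971 -0.     0.24 ]
 [-0.24   0.001 -0.971]
 [-0.    -1.    -0.001]]
[-2.0000e-04 -2.8988e+00 -1.4000e-03]
[-483.8  -28.9  -82.5]
cam in tool [ -82.8 -142.     0.8]
[[-0.     0.     1.   ]
 [ 0.948 -0.319  0.   ]
 [ 0.319  0.948 -0.   ]]
```

```bash
python3 -m handwheel '[{"wy":0.1214,"tx":-20},{"wy":0.1214,"tx":-20},{"tx":-38,"tz":-17},{"tx":-38,"tz":-17},{"tx":-38,"tz":-17},{"tx":-38,"tz":-17},{"tx":-38,"tz":-17},{"tx":-38,"tz":-17},{"tx":-38,"tz":-17},{"tx":-38,"tz":-17}]' 30; python3 -c "
from h import *
print(goto([576,-313,230]),rot().round(3),sense()['eef_pos'])"
```

```text
[-483.8    1.1  -82.5] [[-0.971 -0.     0.24 ]
 [-0.24   0.001 -0.971]
 [-0.    -1.    -0.001]] [ 126.21368199 -509.40949492  230.88839103]invalid input
```

```bash
python3 -m handwheel '[{"grip":85,"tx":-20,"ty":0,"tz":0,"wx":0,"wy":0.1214,"wz":0},{"grip":85,"tx":-20,"ty":0,"tz":0,"wx":0,"wy":0.1214,"wz":0},{"grip":85,"tx":-38,"ty":0,"tz":-17,"wx":0,"wy":0,"wz":0},{"grip":85,"tx":-38,"ty":0,"tz":-17,"wx":0,"wy":0,"wz":0},{"grip":85,"tx":-38,"ty":0,"tz":-17,"wx":0,"wy":0,"wz":0},{"grip":85,"tx":-38,"ty":0,"tz":-17,"wx":0,"wy":0,"wz":0},{"grip":85,"tx":-38,"ty":0,"tz":-17,"wx":0,"wy":0,"wz":0},{"grip":85,"tx":-38,"ty":0,"tz":-17,"wx":0,"wy":0,"wz":0},{"grip":85,"tx":-38,"ty":0,"tz":-17,"wx":0,"wy":0,"wz":0},{"grip":85,"tx":-38,"ty":0,"tz":-17,"wx":0,"wy":0,"wz":0}]' 30; python3 -c "
from h import *
print(goto([576,-313,230]),rot().round(3),sense()['eef_pos'])"
```

```text
time_s: 0.98
eef_pos: [471.2, -365.0, 231.1]
ee_rot: [-0.0, -0.0, 0.707, -0.707]
force: [-0.3, -1.0, -0.8]
grip_width: 0.998
[-104.8    1.1  -52. ] [[-1. -0.  0.]
 [-0.  0. -1.]
 [ 0. -1. -0.]] [ 471.16565243 -365.03229854  231.10836968]
```

```bash
python3 -m handwheel '[{"grip":85,"tx":-35,"ty":10,"tz":-17,"wx":0,"wy":0,"wz":0},{"grip":85,"tx":-35,"ty":10,"tz":-17,"wx":0,"wy":0,"wz":0},{"grip":85,"tx":-35,"ty":20,"tz":-18,"wx":0,"wy":0,"wz":0},{"grip":85,"tx":0,"ty":0,"tz":0,"wx":0,"wy":0,"wz":0},{"grip":85,"tx":0,"ty":0,"tz":0,"wx":0,"wy":0,"wz":0}]' 30; python3 -c "
from h import *
snap('wrist','w1');print(sense()['eef_pos'])"
```

```text
time_s: 1.4
eef_pos: [573.2, -313.9, 190.3]
ee_rot: [-0.0, -0.002, 0.708, -0.706]
force: [-0.2, -0.7, 1.4]
grip_width: 0.995
[ 572.49232315 -315.11015517  191.79273582]
```

View pics/w1.png

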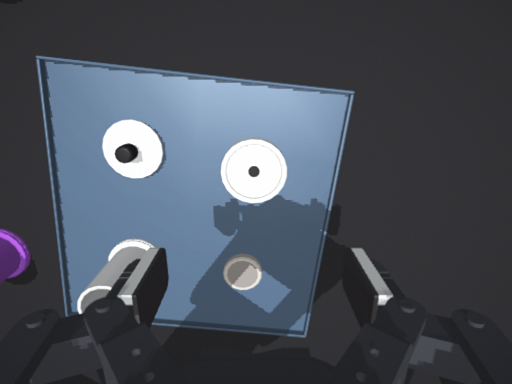

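```bash
cat >> h.py <<'E'
def blobs(c,roi,thr=150,inv=False):
    im=c['pixels'];x,y,w,h=roi;s=im[y:y+h,x:x+w].astype(int)
    m=((s.min(2)>thr)).astype(np.uint8)
    out=[]
    for k in cv2.findContours(m,cv2.RETR_EXTERNAL,cv2.CHAIN_APPROX_NONE)[0]:
        if len(k)>20 and cv2.contourArea(k)>100: 
            e=cv2.fitEllipse(cv2.convexHull(k)); out.append(((e[0][0]+x,e[0][1]+y),np.round(e[1],1),round(e[2])))
    return out
E
python3 - <<'E'
from h import *
c=load('w1')
for n,roi,z,t in [('base',(210,125,90,90),43,150),('disc',(215,248,50,48),13,110),('lid',(90,110,85,80),15,150)]:
    for b in blobs(c,roi,t): 
        P=onz(c,[b[0]],z)[0]; print(n,np.round(b[0],1),b[1:],P.round(1), (b[1]*np.linalg.norm(P-(-c['R'].T@c['t']))/c['mtx'][0,0]).round(1))
print(sense()['eef_pos'],-c['R'].T@c['t']-sense()['eef_pos'])
# pad tip check
print(proj(c,[[576+dx,-313+dy,z] for dx in(-11,11) for dy in (-42,42) for z in (190,203)]).round(0))
E
```

```text
base [253.4 170.4] (array([65.1, 66.8]), 97) [ 576.9 -312.7   43. ] [63.5 65.1]
disc [242.4 273.3] (array([33.9, 39. ]), 97) [ 439.8 -299.5   13. ] [42.5 48.9]
lid [132.  148.5] (array([56. , 63.3]), 130) [ 592.4 -186.1   15. ] [63.4 71.6]
[ 572.49232315 -315.11015517  191.79273582] [ 84.03632669   0.59971422 140.44673376]
[[331. 266.]
 [337. 280.]
 [173. 265.]
 [166. 280.]
 [334. 228.]
 [341. 241.]
 [170. 228.]
 [162. 240.]]
```

```bash
python3 -m handwheel '[{"grip":47,"tx":-2,"ty":0,"tz":-1,"wx":0,"wy":0,"wz":0},{"grip":47,"tx":0,"ty":0,"tz":0,"wx":0,"wy":0,"wz":0},{"grip":47,"tx":0,"ty":0,"tz":0,"wx":0,"wy":0,"wz":0},{"grip":47,"tx":0,"ty":0,"tz":0,"wx":0,"wy":0,"wz":0},{"grip":47,"tx":0,"ty":0,"tz":0,"wx":0,"wy":0,"wz":0}]' 30; python3 -c "
from h import *
snap('wrist','w2');print(sense()['eef_pos'],sense()['grip_width']*85.4)"
python3 -m handwheel '[{"grip":0,"tx":0,"ty":0,"tz":0,"wx":0,"wy":0,"wz":0},{"grip":0,"tx":0,"ty":0,"tz":0,"wx":0,"wy":0,"wz":0},{"grip":0,"tx":0,"ty":0,"tz":0,"wx":0,"wy":0,"wz":0},{"grip":0,"tx":0,"ty":0,"tz":0,"wx":0,"wy":0,"wz":0},{"grip":0,"tx":0,"ty":0,"tz":0,"wx":0,"wy":0,"wz":0}]' 30; python3 -c "
from h import *
snap('wrist','w3');print(sense()['eef_pos'],sense()['grip_width']*85.4)
ims=[load(k)['pixels'][200:384,80:430] for k in('w1','w2','w3')]
cv2.imwrite('pics/wz.png',cv2.resize(np.vstack(ims),None,fx=1.08,fy=1.08)[:,:,::-1])
cv2.imwrite('pics/wz1.png',cv2.resize(load('w2')['pixels'][220:330,120:400],None,fx=2.8,fy=2.8)[:,:,::-1])
cv2.imwrite('pics/wz3.png',cv2.resize(load('w3')['pixels'][220:330,120:400],None,fx=2.8,fy=2.8)[:,:,::-1])
"
```

```text
time_s: 1.87
eef_pos: [574.2, -314.8, 192.8]
ee_rot: [0.0, -0.0, -0.707, 0.707]
force: [0.1, -0.5, 0.1]
grip_width: 0.555
[ 574.24491324 -314.71338092  192.70110537] 46.95708266551044
time_s: 2.33
eef_pos: [574.5, -314.3, 192.4]
ee_rot: [0.0, -0.0, 0.707, -0.707]
force: [-0.1, -1.2, 0.4]
grip_width: -0.001
[ 574.51721644 -314.3399082   192.37622089] -0.06457444483684725
```

View pics/wz1.png

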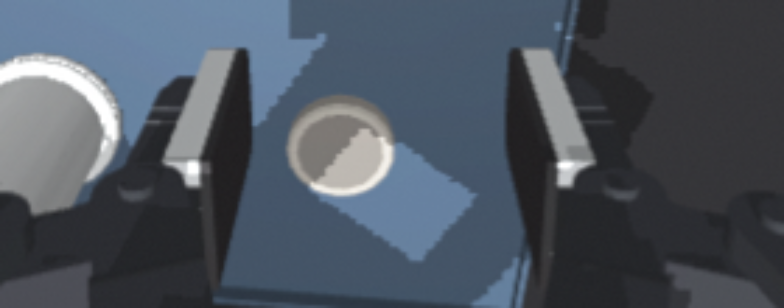

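View pics/wz3.png

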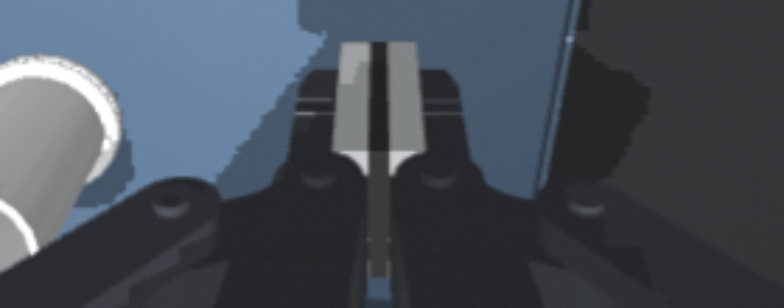

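```bash
python3 - <<'E'
from h import *
c=load('w2'); C=-c['R'].T@c['t']; T=C-[82.8,-.8,142]  # tcp from cam (tool->world: x->-X)
print(T, sense()['eef_pos'])
for k,w,vs,us in [('w1',85.4,[250,298],(160,351)),('w2',47,[237.9,277],(205.7,304.6)),('w3',0,[235.4,273.7],None)]:
    c=load(k);C=-c['R'].T@c['t'];T=C-[82.8,0,142]
    for v in vs:
        o,d=ray(c,[[256,v]]);d=d[0]; t=(T[0]+11-o[0])/d[0]; print(k,v,'h above TCP',(o+d*t-T)[2].round(1))
    if us:
        a,b=[ray(c,[[u,vs[0]]])[1][0] for u in us]; t=w/abs(a[1]-b[1]); print('  from width', (C+a*t-T).round(1))
E
```

```text
[ 574.30005111 -314.61001488  192.98179543] [ 574.51721644 -314.3399082   192.37622089]
w1 250 h above TCP 17.9
w1 298 h above TCP 51.1
  from width [12.3 42.4 20.5]
w2 237.9 h above TCP 5.2
w2 277 h above TCP 38.0
  from width [14.  23.3 10.8]
w3 235.4 h above TCP 2.7
w3 273.7 h above TCP 35.8
```

```bash
python3 -m handwheel '[{"grip":85,"tx":-2.4,"ty":0,"tz":-1.4,"wx":0,"wy":0,"wz":0},{"grip":85,"tx":0,"ty":15,"tz":0,"wx":0,"wy":0,"wz":0},{"grip":85,"tx":0,"ty":25,"tz":0,"wx":0,"wy":0,"wz":0},{"grip":85,"tx":0,"ty":30,"tz":0,"wx":0,"wy":0,"wz":0},{"grip":85,"tx":0,"ty":30,"tz":0,"wx":0,"wy":0,"wz":0},{"grip":85,"tx":0,"ty":20,"tz":0,"wx":0,"wy":0,"wz":0},{"grip":85,"tx":0,"ty":0,"tz":0,"wx":0,"wy":0,"wz":0}]' 60; python3 -c "
from h import *
snap('wrist','w4');print(sense()['eef_pos'],sense()['grip_width']*85.4)"
```

```text
time_s: 2.97
eef_pos: [575.2, -311.5, 67.7]
ee_rot: [-0.002, -0.002, 0.709, -0.705]
force: [-0.6, -0.1, -0.5]
grip_width: 0.972
[ 576.27895119 -312.29929683   70.71367263] 85.0753236818089
```

View pics/w4.png

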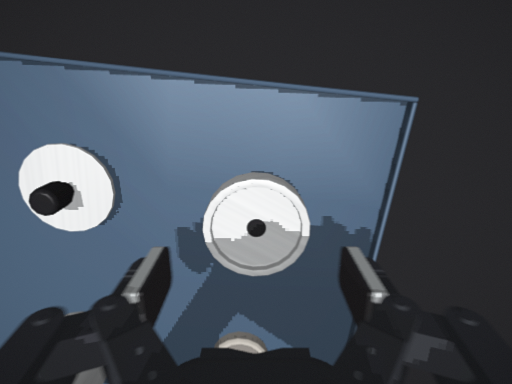

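The base top is centred at about (256,226) between the open pads. I'll check the offset and then grip.

```bash
python3 - <<'E'
from h import *
c=load('w4');T=-c['R'].T@c['t']-[82.8,-.8,142]
for b in blobs(c,(195,165,120,115),120): print(b, onz(c,[b[0]],43)[0].round(1),T.round(1),sense()['eef_pos'].round(1))
E
```

```text
((255.7489242553711, 224.6482162475586), array([102.4, 106.9]), 99) [ 579.2 -312.5   43. ] [ 576.3 -312.    67.3] [ 576.3 -312.3   70.7]
```

```bash
python3 -m handwheel '[{"grip":85,"tx":-0.8,"ty":20,"tz":0.5,"wx":0,"wy":0,"wz":0},{"grip":85,"tx":0,"ty":20,"tz":0,"wx":0,"wy":0,"wz":0},{"grip":85,"tx":0,"ty":16,"tz":0,"wx":0,"wy":0,"wz":0},{"grip":62,"tx":0,"ty":0,"tz":0,"wx":0,"wy":0,"wz":0},{"grip":62,"tx":0,"ty":0,"tz":0,"wx":0,"wy":0,"wz":0},{"grip":60,"tx":0,"ty":0,"tz":0,"wx":0,"wy":0,"wz":0},{"grip":60,"tx":0,"ty":0,"tz":0,"wx":0,"wy":0,"wz":0},{"grip":60,"tx":0,"ty":0,"tz":0,"wx":0,"wy":0,"wz":0}]' 60; python3 -c "
from h import *
snap('wrist','w5');print(sense()['eef_pos'],sense()['grip_width']*85.4,sense()['force'])"
```

```text
time_s: 3.68
eef_pos: [578.5, -314.1, 18.3]
ee_rot: [-0.001, -0.001, -0.706, 0.708]
force: [-0.4, -0.1, 5.1]
grip_width: 0.739
[ 578.47991844 -314.08343779   18.26868382] 63.299172249268054 [-0.3374611   1.48315818  6.27981196]
```

View pics/w5.png

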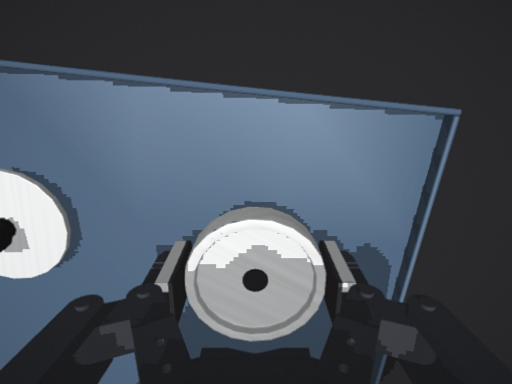

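```bash
python3 - <<'E'
from h import *
c=load('w5');T=-c['R'].T@c['t']-[82.8,-.8,142]
for z in (43,48): print(onz(c,[[255.5,280],[186,280],[326,280],[256,221],[256,339]],z).round(1))
print(T.round(1))
E
python3 -m handwheel '[{"grip":60,"tx":0,"ty":-5,"tz":0,"wx":0,"wy":0,"wz":0},{"grip":60,"tx":0,"ty":-15,"tz":0,"wx":0,"wy":0,"wz":0},{"grip":60,"tx":0,"ty":-15,"tz":0,"wx":0,"wy":0,"wz":0},{"grip":60,"tx":0,"ty":-15,"tz":0,"wx":0,"wy":0,"wz":0},{"grip":60,"tx":0,"ty":0,"tz":0,"wx":0,"wy":0,"wz":0}]' 60; python3 -c "
from h import *
snap('wrist','w6');snap('scene','s6');print(sense()['eef_pos'],sense()['grip_width']*85.4,sense()['force'])"
```

```text
[[ 578.7 -314.9   43. ]
 [ 578.8 -283.9   43. ]
 [ 578.8 -346.4   43. ]
 [ 607.5 -315.1   43. ]
 [ 545.7 -315.2   43. ]]
[[ 582.3 -314.9   48. ]
 [ 582.3 -285.2   48. ]
 [ 582.3 -345.    48. ]
 [ 609.8 -315.1   48. ]
 [ 550.6 -315.1   48. ]]
[ 578.3 -313.6   18.6]
time_s: 4.15
eef_pos: [578.8, -314.4, 69.8]
ee_rot: [-0.001, -0.001, -0.706, 0.708]
force: [0.2, -0.5, -2.0]
grip_width: 0.741
[ 577.65759042 -313.48957778   66.40957761] 63.11755450140481 [ 0.11773527  1.26101125 -2.54385831]
```

View pics/w6.png

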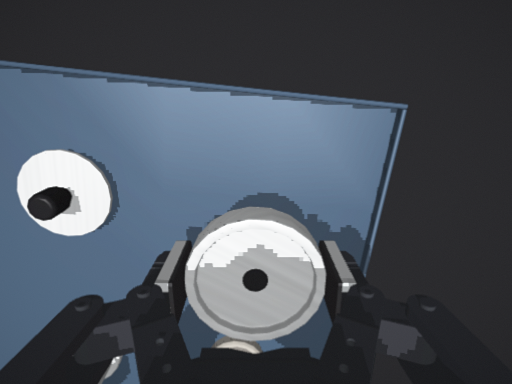

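```bash
python3 -c "
from h import *
cv2.imwrite('pics/z6.png',cv2.resize(load('s6')['pixels'][180:300,80:260],None,fx=4,fy=4)[:,:,::-1])"
```

```text
(no output)
```

View pics/z6.png

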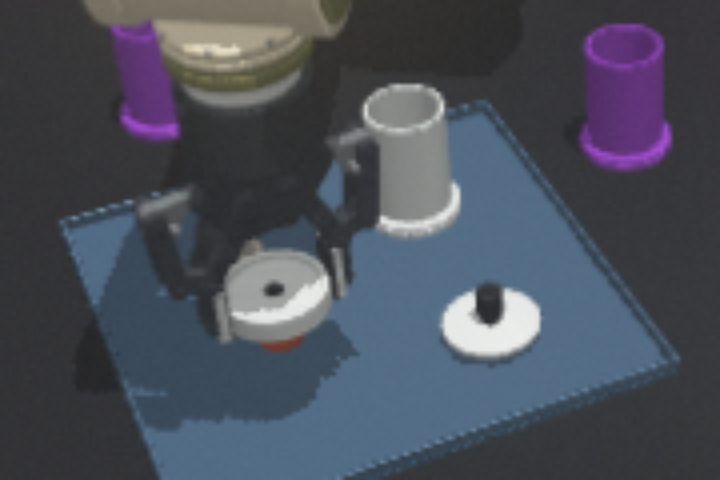

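Base is gripped, centred (within 0.5 mm) and lifted. Carrying it over the neighbour unit to the port.

```bash
python3 -m handwheel '[{"grip":60,"tx":0,"ty":-30,"tz":-5,"wx":0,"wy":0,"wz":0},{"grip":60,"tx":0,"ty":-20,"tz":-20,"wx":0,"wy":0,"wz":0},{"grip":60,"tx":0,"ty":-20,"tz":-36,"wx":0,"wy":0,"wz":0},{"grip":60,"tx":5,"ty":-20,"tz":-36,"wx":0,"wy":0,"wz":0},{"grip":60,"tx":5,"ty":-20,"tz":-36,"wx":0,"wy":0,"wz":0},{"grip":60,"tx":5,"ty":-20,"tz":-36,"wx":0,"wy":0,"wz":0},{"grip":60,"tx":5,"ty":-20,"tz":-36,"wx":0,"wy":0,"wz":0},{"grip":60,"tx":5,"ty":-20,"tz":-36,"wx":0,"wy":0,"wz":0},{"grip":60,"tx":5,"ty":-20,"tz":-36,"wx":0,"wy":0,"wz":0},{"grip":60,"tx":5,"ty":-20,"tz":-36,"wx":0,"wy":0,"wz":0}]' 60; python3 -c "
from h import *
print(goto([534,261,280]),sense()['joints'])"
```

```text
time_s: 5.08
eef_pos: [541.8, 1.2, 276.1]
ee_rot: [-0.001, -0.001, 0.707, -0.707]
force: [0.8, -1.0, -1.5]
grip_width: 0.737
[   7.9   -3.7 -259.8] [-2.14127567e-01  3.23840954e-01  1.36602802e+00  9.52129430e-06
  1.45389865e+00  1.35689156e+00]
```

```bash
python3 -m handwheel '[{"grip":60,"tx":1,"ty":0,"tz":-36,"wx":0,"wy":0,"wz":0},{"grip":60,"tx":1,"ty":0,"tz":-36,"wx":0,"wy":0,"wz":0},{"grip":60,"tx":1,"ty":0,"tz":-36,"wx":0,"wy":0,"wz":0},{"grip":60,"tx":1,"ty":0,"tz":-36,"wx":0,"wy":0,"wz":0},{"grip":60,"tx":1,"ty":0,"tz":-36,"wx":0,"wy":0,"wz":0},{"grip":60,"tx":1,"ty":0,"tz":-36,"wx":0,"wy":0,"wz":0},{"grip":60,"tx":1,"ty":0,"tz":-26,"wx":0,"wy":0,"wz":0},{"grip":60,"tx":0,"ty":0,"tz":-13,"wx":0,"wy":0,"wz":0},{"grip":60,"tx":0,"ty":0,"tz":0,"wx":0,"wy":0,"wz":0},{"grip":60,"tx":0,"ty":0,"tz":0,"wx":0,"wy":0,"wz":0}]' 60; python3 -c "
from h import *
snap('wrist','w7');print(goto([534,261,280]),sense()['eef_pos'])"
```

```text
time_s: 5.92
eef_pos: [535.7, 254.2, 275.4]
ee_rot: [0.0, 0.001, -0.707, 0.707]
force: [1.1, -0.2, -2.1]
grip_width: 0.739
[ 1.9 -4.3 -7.5] [535.84181203 253.48060655 275.7369102 ]
```

View pics/w7.png

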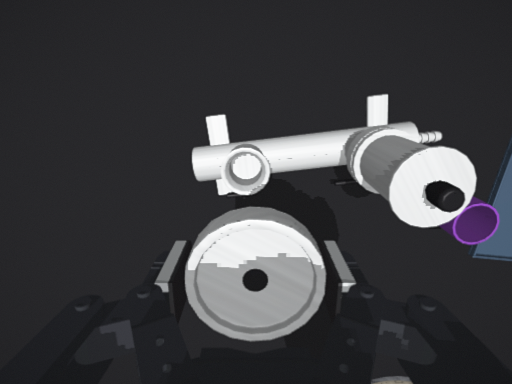

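```bash
python3 -c "
from h import *
c=load('w7')
cv2.imwrite('pics/z7.png',cv2.resize(c['pixels'][130:210,190:310],None,fx=6,fy=6,interpolation=cv2.INTER_NEAREST)[:,:,::-1])
uv=proj(c,[[534+27*np.cos(a),261+27*np.sin(a),100] for a in np.arange(0,6.3,np.pi/2)]);print(uv.round(1))"
```

```text
[[247.5 143.3]
 [222.4 168.5]
 [247.9 192.4]
 [273.1 168.5]
 [247.5 143.3]]
```

View pics/z7.png

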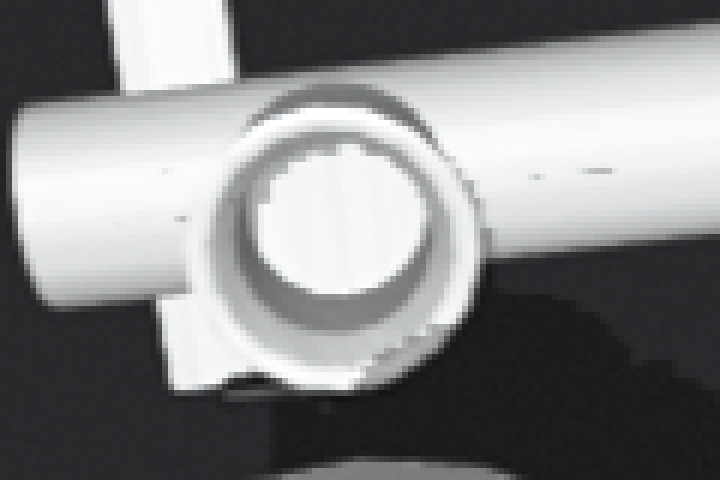

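```bash
python3 -c "
from h import *
c=load('w7')
print(onz(c,[[245.4,171]],100), (-c['R'].T@c['t']-[82.8,-.8,142]).round(1))
print(onz(c,[[255.5,280]],300))
print(sense()['eef_pos'])"
```

```text
[[531.22851765 263.49270291 100.        ]] [536.  254.6 275.4]
[[535.92840829 253.28476007 300.        ]]
[535.84181203 253.48060655 275.7369102 ]
```

```bash
python3 -m handwheel '[{"grip":60,"tx":3,"ty":0,"tz":-9,"wx":0,"wy":0,"wz":0},{"grip":60,"tx":0,"ty":20,"tz":0,"wx":0,"wy":0,"wz":0},{"grip":60,"tx":0,"ty":35,"tz":0,"wx":0,"wy":0,"wz":0},{"grip":60,"tx":0,"ty":35,"tz":0,"wx":0,"wy":0,"wz":0},{"grip":60,"tx":0,"ty":30,"tz":0,"wx":0,"wy":0,"wz":0},{"grip":60,"tx":0,"ty":15,"tz":0,"wx":0,"wy":0,"wz":0},{"grip":60,"tx":0,"ty":5,"tz":0,"wx":0,"wy":0,"wz":0},{"grip":60,"tx":0,"ty":0,"tz":0,"wx":0,"wy":0,"wz":0},{"grip":60,"tx":0,"ty":0,"tz":0,"wx":0,"wy":0,"wz":0}]' 60; python3 -c "
from h import *
a=snap('scene','s8');b=snap('side','d8');print(sense()['eef_pos'],sense()['force'])
cv2.imwrite('pics/z8.png',np.hstack([cv2.resize(a['pixels'][120:220,270:370],None,fx=4,fy=4),cv2.resize(b['pixels'][80:180,180:280],None,fx=4,fy=4)])[:,:,::-1])"
```

```text
time_s: 6.72
eef_pos: [533.4, 263.4, 137.7]
ee_rot: [0.0, 0.001, 0.707, -0.707]
force: [0.7, -0.9, -1.8]
grip_width: 0.739
[533.48710356 263.57641094 138.11234754] [ 0.68906707 -0.16510211 -1.55572442]
```

View pics/z8.png

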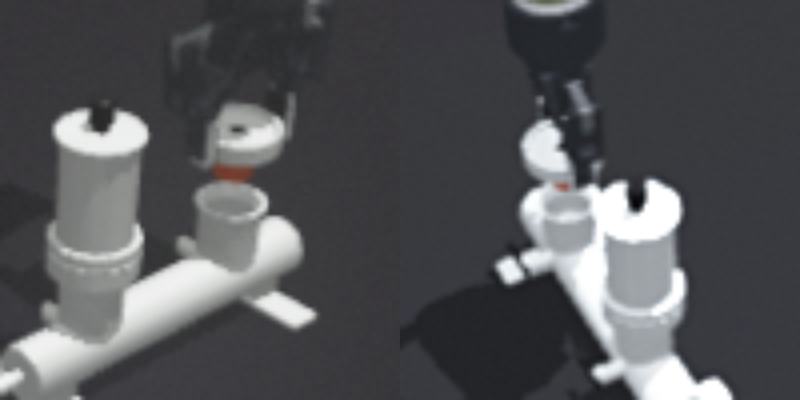

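```bash
python3 -c "
from h import *
a=load('s8');b=load('d8')
for P in ([533.5,263.5,123],[533.5,263.5,163],[533.5,263.5,100],[533.5,261,100]): print(P,((proj(a,P)-[270,120])*4+2).round(0),((proj(b,P)-[180,80])*4+2+[400,0]).round(0))"
```

```text
[533.5, 263.5, 123] [[237. 174.]] [[568. 180.]]
[533.5, 263.5, 163] [[243. 125.]] [[564. 143.]]
[533.5, 263.5, 100] [[234. 202.]] [[570. 200.]]
[533.5, 261, 100] [[232. 203.]] [[570. 202.]]
```

```bash
python3 -m handwheel '[{"grip":60,"tx":0,"ty":12,"tz":0,"wx":0,"wy":0,"wz":0},{"grip":60,"tx":0,"ty":12,"tz":0,"wx":0,"wy":0,"wz":0},{"grip":60,"tx":0,"ty":6,"tz":0,"wx":0,"wy":0,"wz":0},{"grip":60,"tx":0,"ty":4,"tz":0,"wx":0,"wy":0,"wz":0},{"grip":60,"tx":0,"ty":3,"tz":0,"wx":0,"wy":0,"wz":0}]' 60
python3 -m handwheel '[{"grip":60,"tx":0,"ty":2,"tz":0,"wx":0,"wy":0,"wz":0},{"grip":60,"tx":0,"ty":2,"tz":0,"wx":0,"wy":0,"wz":0}]' 60
```

```text
time_s: 7.23
eef_pos: [533.0, 263.6, 99.8]
ee_rot: [0.0, 0.0, 0.707, -0.707]
force: [0.6, -0.5, -1.4]
grip_width: 0.74
time_s: 7.4
eef_pos: [533.0, 263.6, 95.9]
ee_rot: [0.0, 0.0, 0.707, -0.707]
force: [0.1, -0.9, -1.3]
grip_width: 0.737
```

```bash
python3 -m handwheel '[{"grip":60,"tx":0,"ty":2,"tz":0,"wx":0,"wy":0,"wz":0},{"grip":60,"tx":0,"ty":1,"tz":0,"wx":0,"wy":0,"wz":0}]' 60
python3 -m handwheel '[{"grip":60,"tx":0,"ty":1,"tz":0,"wx":0,"wy":0,"wz":0},{"grip":60,"tx":0,"ty":1,"tz":0,"wx":0,"wy":0,"wz":0}]' 60
```

```text
time_s: 7.57
eef_pos: [532.8, 263.5, 92.4]
ee_rot: [0.0, 0.0, 0.707, -0.707]
force: [-0.0, 0.5, -1.0]
grip_width: 0.735
time_s: 7.73
eef_pos: [532.8, 263.6, 91.3]
ee_rot: [0.0, 0.0, 0.707, -0.707]
force: [-5.8, -2.2, 12.7]
grip_width: 0.742
```

```bash
python3 -m handwheel '[{"grip":60,"tx":0,"ty":1,"tz":0,"wx":0,"wy":0,"wz":0},{"grip":60,"tx":0,"ty":0,"tz":0,"wx":0,"wy":0,"wz":0}]' 60
python3 -c "
from h import *
a=snap('scene','s9');b=snap('side','d9');print(sense()['eef_pos'],sense()['force'],sense()['wrist_torque'])
cv2.imwrite('pics/z9.png',np.hstack([cv2.resize(a['pixels'][120:220,270:370],None,fx=4,fy=4),cv2.resize(b['pixels'][80:180,180:280],None,fx=4,fy=4)])[:,:,::-1])"
```

```text
time_s: 7.9
eef_pos: [532.8, 263.6, 91.2]
ee_rot: [-0.0, -0.0, -0.707, 0.707]
force: [-6.4, -1.4, 11.3]
grip_width: 0.743
[532.80664836 263.56630446  91.25325653] [-6.79344319 -1.9121754  11.43584336] [-0.57449445  0.99967174 -0.10357158]
```

View pics/z9.png

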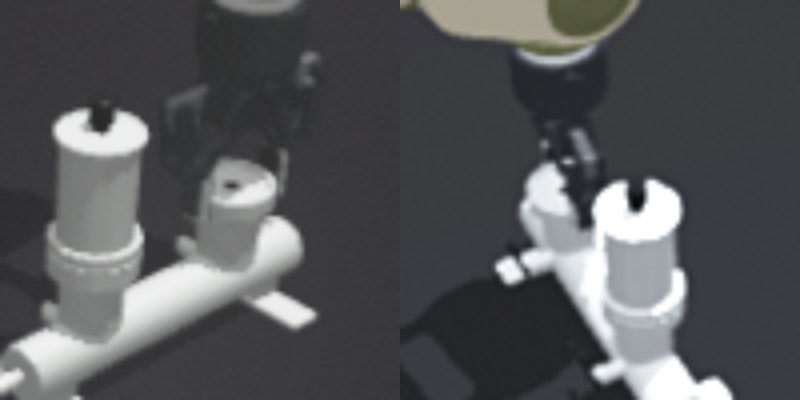

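```bash
python3 -m handwheel '[{"grip":60,"tx":0,"ty":3,"tz":0,"wx":0,"wy":0,"wz":0}]' 60;python3 -m handwheel '[{"grip":60,"tx":0,"ty":3,"tz":0,"wx":0,"wy":0,"wz":0}]' 60
```

```text
time_s: 8.08
eef_pos: [532.9, 263.6, 91.0]
ee_rot: [-0.001, -0.0, -0.707, 0.707]
force: [-24.4, -8.7, 57.9]
grip_width: 0.74
time_s: 8.17
eef_pos: [533.0, 263.6, 90.8]
ee_rot: [-0.001, -0.001, -0.707, 0.707]
force: [-35.1, -13.1, 82.1]
grip_width: 0.735
```

```bash
python3 -m handwheel '[{"grip":60,"tx":0,"ty":-4,"tz":0,"wx":0,"wy":0,"wz":0}]' 60;python3 -m handwheel '[{"grip":60,"tx":0,"ty":0,"tz":0,"wx":0,"wy":0,"wz":0},{"grip":75,"tx":0,"ty":0,"tz":0,"wx":0,"wy":0,"wz":0},{"grip":82,"tx":0,"ty":0,"tz":0,"wx":0,"wy":0,"wz":0},{"grip":85,"tx":0,"ty":0,"tz":0,"wx":0,"wy":0,"wz":0}]' 60; python3 -c "
from h import *
a=snap('wrist','w10');print(sense()['eef_pos'],sense()['force'])"
```

```text
time_s: 8.25
eef_pos: [533.3, 263.7, 91.4]
ee_rot: [0.001, 0.001, 0.707, -0.707]
force: [1.4, -0.4, -2.0]
grip_width: 0.738
time_s: 8.58
eef_pos: [532.8, 263.5, 87.4]
ee_rot: [0.0, 0.0, 0.707, -0.707]
force: [-0.6, -0.5, 0.6]
grip_width: 0.993
[532.6983444  263.49867282  87.23887075] [ 0.59745567 -0.10944682 -0.12278473]
```

View pics/w10.png

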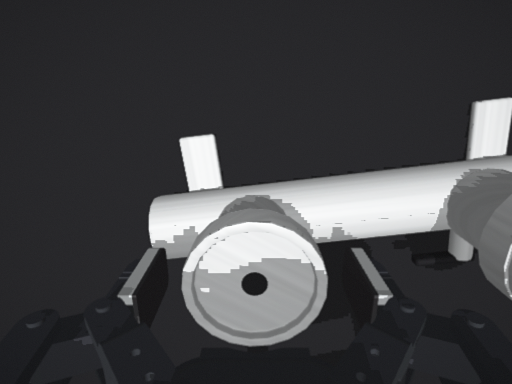

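Base is released, with the image width (144 px) matching a home flange top at z = 116. Rising, then checking its seat before fetching the disc.

```bash
python3 -m handwheel '[{"grip":85,"tx":0,"ty":-15,"tz":0,"wx":0,"wy":0,"wz":0},{"grip":85,"tx":0,"ty":-30,"tz":0,"wx":0,"wy":0,"wz":0},{"grip":85,"tx":0,"ty":-38,"tz":0,"wx":0,"wy":0,"wz":0},{"grip":85,"tx":0,"ty":-38,"tz":0,"wx":0,"wy":0,"wz":0},{"grip":85,"tx":0,"ty":-35,"tz":0,"wx":0,"wy":0,"wz":0},{"grip":85,"tx":0,"ty":-15,"tz":0,"wx":0,"wy":0,"wz":0},{"grip":85,"tx":0,"ty":0,"tz":0,"wx":0,"wy":0,"wz":0}]' 60; python3 -c "
from h import *
c=load('w10');print(onz(c,[[255,283]],116))
w=snap('wrist','w11');a=snap('scene','s11');b=snap('side','d11');print(sense()['eef_pos'],sense()['force'])
cv2.imwrite('pics/z11.png',np.hstack([cv2.resize(a['pixels'][130:210,290:370],None,fx=5,fy=5),cv2.resize(b['pixels'][90:170,180:260],None,fx=5,fy=5)])[:,:,::-1])"
```

```text
time_s: 9.22
eef_pos: [533.9, 263.8, 262.5]
ee_rot: [0.002, 0.002, 0.708, -0.706]
force: [0.2, 0.1, -0.1]
grip_width: 0.995
[[534.29106485 262.85121312 116.        ]]
[532.33353967 263.38856613 256.86310651] [ 0.65297726  0.93607847 -0.29543561]
```

View pics/z11.png

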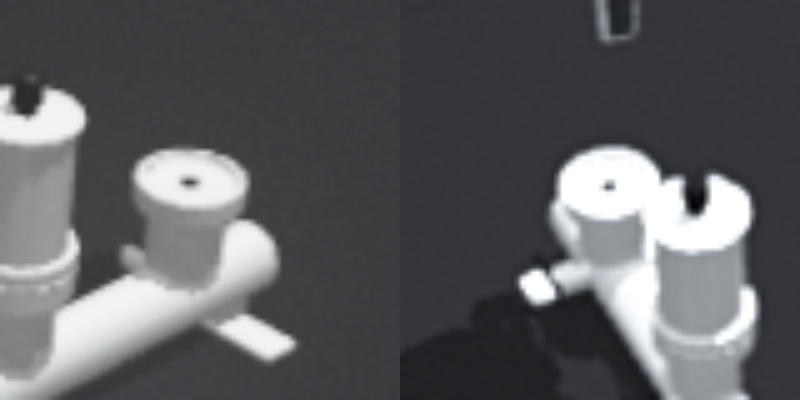

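View pics/w11.png

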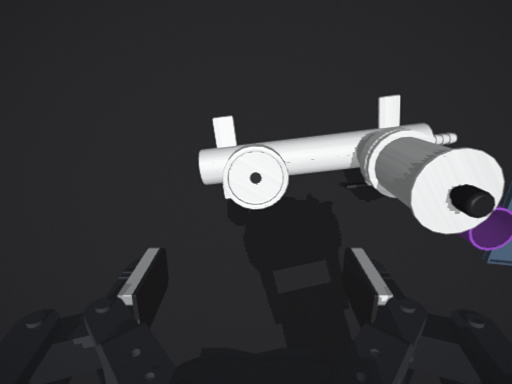

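```bash
cat >> h.py <<'E'
def tri(cs,uvs):
    M=np.zeros((3,3));v=np.zeros(3)
    for c,u in zip(cs,uvs):
        o,d=ray(c,[u]);d=d[0]/np.linalg.norm(d[0]);A=np.eye(3)-np.outer(d,d);M+=A;v+=A@o
    return np.linalg.solve(M,v)
E
python3 -c "
from h import *
w,a,b=load('w11'),load('s11'),load('d11')
u=[255.5,178];ua=[327.6,166];ub=[221.3,126.9]
print(tri([w,a,b],[u,ua,ub]),tri([a,b],[ua,ub]));[print(onz(c,[k],112)) for c,k in ((w,u),(a,ua),(b,ub))]
print(goto([440,-299,200]))"
```

```text
[531.37158953 262.46849731 113.05429853] [531.92497062 261.68708219 113.47561784]
[[530.41357877 262.89195572 112.        ]]
[[530.49448069 262.68914826 112.        ]]
[[532.44571141 263.93520311 112.        ]]
[ 92.2  57.4 562.4]
```

```bash
python3 -m handwheel '[{"grip":85,"tx":0,"ty":-5,"tz":20,"wx":0,"wy":0,"wz":0},{"grip":85,"tx":5,"ty":-5,"tz":37,"wx":0,"wy":0,"wz":0},{"grip":85,"tx":7,"ty":0,"tz":38,"wx":0,"wy":0,"wz":0},{"grip":85,"tx":7,"ty":0,"tz":38,"wx":0,"wy":0,"wz":0},{"grip":85,"tx":7,"ty":0,"tz":38,"wx":0,"wy":0,"wz":0},{"grip":85,"tx":7,"ty":0,"tz":38,"wx":0,"wy":0,"wz":0},{"grip":85,"tx":7,"ty":0,"tz":38,"wx":0,"wy":0,"wz":0},{"grip":85,"tx":7,"ty":0,"tz":38,"wx":0,"wy":0,"wz":0},{"grip":85,"tx":7,"ty":5,"tz":38,"wx":0,"wy":0,"wz":0},{"grip":85,"tx":7,"ty":5,"tz":38,"wx":0,"wy":0,"wz":0}]' 60; python3 -c "
from h import *
print(goto([440,-299,180]))"
```

```text
time_s: 10.2
eef_pos: [470.6, -99.0, 256.9]
ee_rot: [-0.001, -0.001, 0.707, -0.707]
force: [0.6, 0.8, 0.5]
grip_width: 0.997
[ 30.4  76.8 200.1]
```

```bash
python3 -m handwheel '[{"grip":85,"tx":6,"ty":0,"tz":38,"wx":0,"wy":0,"wz":0},{"grip":85,"tx":6,"ty":10,"tz":38,"wx":0,"wy":0,"wz":0},{"grip":85,"tx":6,"ty":15,"tz":38,"wx":0,"wy":0,"wz":0},{"grip":85,"tx":6,"ty":25,"tz":38,"wx":0,"wy":0,"wz":0},{"grip":85,"tx":5,"ty":35,"tz":30,"wx":0,"wy":0,"wz":0},{"grip":85,"tx":1,"ty":35,"tz":15,"wx":0,"wy":0,"wz":0},{"grip":85,"tx":0,"ty":15,"tz":3,"wx":0,"wy":0,"wz":0},{"grip":85,"tx":0,"ty":0,"tz":0,"wx":0,"wy":0,"wz":0},{"grip":85,"tx":0,"ty":0,"tz":0,"wx":0,"wy":0,"wz":0}]' 60; python3 -c "
from h import *
c=snap('wrist','w12')
print(goto([440,-299,120]),sense()['eef_pos'],proj(c,[440,-299,13]))"
```

```text
time_s: 10.95
eef_pos: [442.2, -290.4, 128.2]
ee_rot: [-0.001, -0.001, 0.708, -0.706]
force: [0.4, 0.1, -0.1]
grip_width: 0.996
[2.9 9.5 8.4] [ 442.88378801 -290.59631275  129.5247711 ] [[264.23182386 186.78538947]]
```

View pics/w12.png

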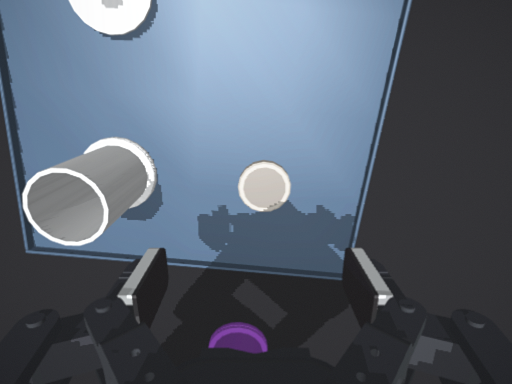

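```bash
python3 -c "
from h import *
c=load('w12')
for t in (110,130):
  for b in blobs(c,(230,150,70,70),t): print(b,onz(c,[b[0]],13)[0].round(1))
s=c['pixels'][150:220,230:300].astype(int);m=(s[:,:,0]>s[:,:,2]-5).astype(np.uint8)*(s[:,:,0]>80)
k=max(cv2.findContours(m.astype(np.uint8),0,1)[0],key=cv2.contourArea);print(cv2.boundingRect(k),cv2.fitEllipse(k))
print(goto([440,-299,9]),(-c['R'].T@c['t']-[82.8,-.8,142]).round(1))"
```

```text
((252.77361869812012, 180.26556396484375), array([ 64.4, 190.8]), 87) [ 446.  -288.9   13. ]
((263.90381240844727, 185.95396423339844), array([50.3, 54.1]), 83) [ 440.8 -298.7   13. ]
((263.5440864562988, 151.21845364570618), array([14.5, 75.5]), 86) [ 471.8 -298.1   13. ]
(8, 10, 52, 52) ((33.8612060546875, 35.78691101074219), (50.48293685913086, 51.089012145996094), 89.38473510742188)
[  2.9 120.5   8.4] [ 442.7 -290.5  128.1]
```

```bash
python3 -m handwheel '[{"grip":85,"tx":2.5,"ty":15,"tz":8.3,"wx":0,"wy":0,"wz":0},{"grip":60,"tx":0,"ty":30,"tz":0,"wx":0,"wy":0,"wz":0},{"grip":60,"tx":0,"ty":30,"tz":0,"wx":0,"wy":0,"wz":0},{"grip":56,"tx":0,"ty":25,"tz":0,"wx":0,"wy":0,"wz":0},{"grip":56,"tx":0,"ty":10,"tz":0,"wx":0,"wy":0,"wz":0},{"grip":56,"tx":0,"ty":0,"tz":0,"wx":0,"wy":0,"wz":0},{"grip":56,"tx":0,"ty":0,"tz":0,"wx":0,"wy":0,"wz":0}]' 40; python3 -c "
from h import *
c=snap('wrist','w13')
print(goto([440.3,-298.8,9]),sense()['eef_pos'])"
```

```text
time_s: 11.58
eef_pos: [441.1, -299.5, 20.7]
ee_rot: [-0.001, -0.0, -0.707, 0.708]
force: [-0.5, -0.2, 0.4]
grip_width: 0.656
[ 1.  12.2 -1.1] [ 441.23289207 -299.84445381   21.19426553]
```

View pics/w13.png

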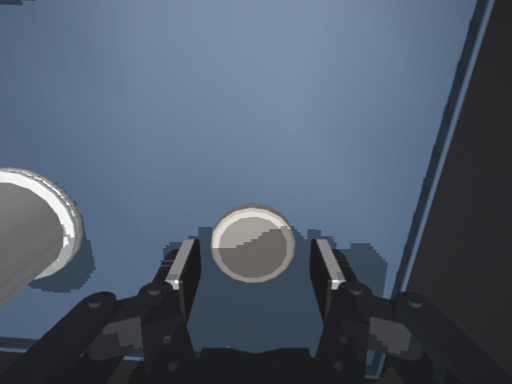

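```bash
python3 -m handwheel '[{"grip":56,"tx":0.5,"ty":6,"tz":-1.1,"wx":0,"wy":0,"wz":0},{"grip":56,"tx":0,"ty":6,"tz":0,"wx":0,"wy":0,"wz":0},{"grip":56,"tx":0,"ty":2,"tz":0,"wx":0,"wy":0,"wz":0},{"grip":56,"tx":0,"ty":0,"tz":0,"wx":0,"wy":0,"wz":0}]' 40;python3 -m handwheel '[{"grip":56,"tx":0,"ty":2,"tz":0,"wx":0,"wy":0,"wz":0},{"grip":56,"tx":0,"ty":1,"tz":0,"wx":0,"wy":0,"wz":0}]' 40;python3 -m handwheel '[{"grip":56,"tx":0,"ty":1,"tz":0,"wx":0,"wy":0,"wz":0},{"grip":56,"tx":0,"ty":1,"tz":0,"wx":0,"wy":0,"wz":0}]' 40
```

```text
time_s: 11.97
eef_pos: [439.6, -298.0, 4.9]
ee_rot: [-0.0, -0.0, 0.707, -0.707]
force: [-0.5, -0.5, -0.6]
grip_width: 0.658
time_s: 12.13
eef_pos: [439.8, -298.3, 2.2]
ee_rot: [-0.0, -0.0, -0.707, 0.707]
force: [-0.4, 0.3, -0.2]
grip_width: 0.659
time_s: 12.3
eef_pos: [439.8, -298.2, 0.2]
ee_rot: [-0.0, -0.0, -0.707, 0.707]
force: [-0.2, -0.1, 0.2]
grip_width: 0.659
```

```bash
python3 -m handwheel '[{"grip":56,"tx":0,"ty":1,"tz":0,"wx":0,"wy":0,"wz":0}]' 40;python3 -m handwheel '[{"grip":56,"tx":0,"ty":1,"tz":0,"wx":0,"wy":0,"wz":0}]' 40;python3 -m handwheel '[{"grip":56,"tx":0,"ty":1,"tz":0,"wx":0,"wy":0,"wz":0}]' 40
```

```text
time_s: 12.38
eef_pos: [439.8, -298.2, -0.8]
ee_rot: [0.0, -0.0, -0.707, 0.707]
force: [-0.8, 0.2, -0.5]
grip_width: 0.655
time_s: 12.47
eef_pos: [439.8, -298.2, -1.2]
ee_rot: [-0.0, 0.0, -0.707, 0.707]
force: [-4.7, 3.8, 19.3]
grip_width: 0.658
time_s: 12.55
eef_pos: [439.8, -298.3, -1.3]
ee_rot: [-0.0, 0.0, -0.707, 0.707]
force: [-10.1, 7.0, 30.9]
grip_width: 0.652
```

```bash
python3 -m handwheel '[{"grip":56,"tx":0,"ty":-4,"tz":0,"wx":0,"wy":0,"wz":0},{"grip":56,"tx":0,"ty":-4,"tz":0,"wx":0,"wy":0,"wz":0},{"grip":56,"tx":0,"ty":0,"tz":0,"wx":0,"wy":0,"wz":0}]' 40
```

```text
time_s: 12.8
eef_pos: [440.1, -298.4, 5.9]
ee_rot: [-0.0, -0.0, -0.707, 0.707]
force: [0.3, -0.3, -0.5]
grip_width: 0.65
```

```bash
python3 -m handwheel '[{"grip":50,"tx":0,"ty":0,"tz":0,"wx":0,"wy":0,"wz":0},{"grip":42,"tx":0,"ty":0,"tz":0,"wx":0,"wy":0,"wz":0},{"grip":42,"tx":0,"ty":0,"tz":0,"wx":0,"wy":0,"wz":0},{"grip":42,"tx":0,"ty":0,"tz":0,"wx":0,"wy":0,"wz":0},{"grip":42,"tx":0,"ty":0,"tz":0,"wx":0,"wy":0,"wz":0}]' 50;  python3 -m handwheel '[{"grip":42,"tx":0,"ty":-5,"tz":0,"wx":0,"wy":0,"wz":0},{"grip":42,"tx":0,"ty":-10,"tz":0,"wx":0,"wy":0,"wz":0},{"grip":42,"tx":0,"ty":-15,"tz":0,"wx":0,"wy":0,"wz":0},{"grip":42,"tx":0,"ty":-15,"tz":0,"wx":0,"wy":0,"wz":0},{"grip":42,"tx":0,"ty":-5,"tz":0,"wx":0,"wy":0,"wz":0},{"grip":42,"tx":0,"ty":0,"tz":0,"wx":0,"wy":0,"wz":0}]' 50;python3 -c "
from h import *
c=snap('wrist','w14');a=snap('scene','s14')
cv2.imwrite('pics/z14.png',np.hstack([cv2.resize(a['pixels'][190:290,80:200],None,fx=4,fy=4)[:,:400],cv2.resize(c['pixels'][200:310,160:350],None,fx=2.1,fy=400/110)[:400,:400]])[:,:,::-1])
"
```

```text
time_s: 13.22
eef_pos: [439.8, -298.2, 5.7]
ee_rot: [-0.0, 0.0, -0.707, 0.707]
force: [-1.6, 1.5, 7.6]
grip_width: 0.516
time_s: 13.72
eef_pos: [440.3, -298.7, 56.7]
ee_rot: [-0.001, -0.001, -0.706, 0.708]
force: [-0.0, 0.5, -0.0]
grip_width: 0.518
```

View pics/w14.png

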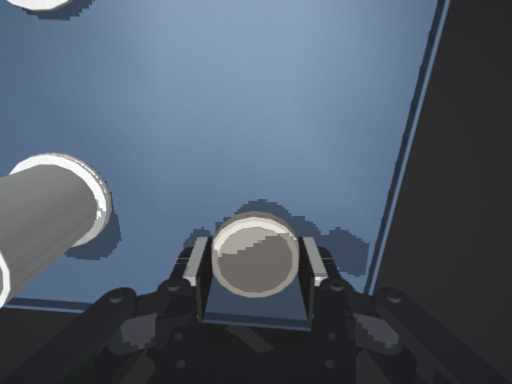

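View pics/z14.png

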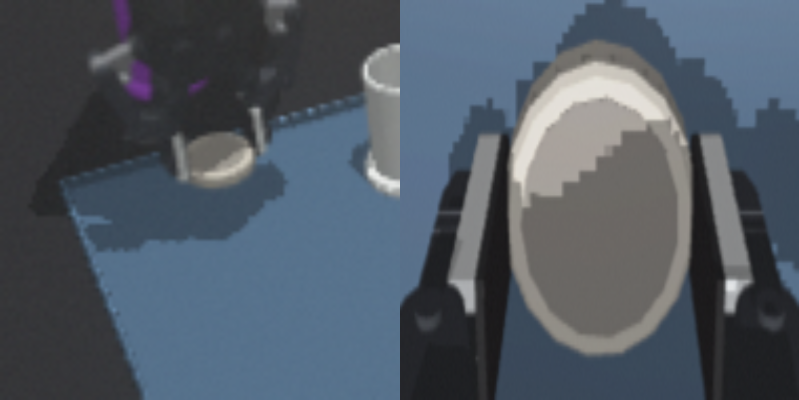

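```bash
python3 -m handwheel '[{"grip":42,"tx":0,"ty":-35,"tz":0,"wx":0,"wy":0,"wz":0},{"grip":42,"tx":-5,"ty":-35,"tz":-18,"wx":0,"wy":0,"wz":0},{"grip":42,"tx":-8,"ty":-20,"tz":-35,"wx":0,"wy":0,"wz":0},{"grip":42,"tx":-8,"ty":-20,"tz":-35,"wx":0,"wy":0,"wz":0},{"grip":42,"tx":-8,"ty":-20,"tz":-35,"wx":0,"wy":0,"wz":0},{"grip":42,"tx":-8,"ty":-20,"tz":-35,"wx":0,"wy":0,"wz":0},{"grip":42,"tx":-8,"ty":-20,"tz":-35,"wx":0,"wy":0,"wz":0},{"grip":42,"tx":-8,"ty":-20,"tz":-35,"wx":0,"wy":0,"wz":0},{"grip":42,"tx":-8,"ty":-15,"tz":-35,"wx":0,"wy":0,"wz":0},{"grip":42,"tx":-8,"ty":-5,"tz":-38,"wx":0,"wy":0,"wz":0}]' 50; python3 -c "
from h import *
print(goto([532,263,265]))"
```

```text
time_s: 14.65
eef_pos: [509.4, 4.3, 266.8]
ee_rot: [-0.001, -0.001, -0.707, 0.707]
force: [0.9, -1.2, -0.9]
grip_width: 0.512
[ -22.5    1.7 -258.7]
```

```bash
python3 -m handwheel '[{"grip":42,"tx":-4,"ty":0,"tz":-37,"wx":0,"wy":0,"wz":0},{"grip":42,"tx":-4,"ty":0,"tz":-37,"wx":0,"wy":0,"wz":0},{"grip":42,"tx":-4,"ty":0,"tz":-37,"wx":0,"wy":0,"wz":0},{"grip":42,"tx":-4,"ty":0,"tz":-37,"wx":0,"wy":0,"wz":0},{"grip":42,"tx":-4,"ty":0,"tz":-37,"wx":0,"wy":0,"wz":0},{"grip":42,"tx":-2,"ty":0,"tz":-37,"wx":0,"wy":0,"wz":0},{"grip":42,"tx":0,"ty":15,"tz":-25,"wx":0,"wy":0,"wz":0},{"grip":42,"tx":0,"ty":35,"tz":-15,"wx":0,"wy":0,"wz":0},{"grip":42,"tx":0,"ty":35,"tz":0,"wx":0,"wy":0,"wz":0},{"grip":42,"tx":0,"ty":20,"tz":0,"wx":0,"wy":0,"wz":0}]' 50; python3 -m handwheel '[{"grip":42,"tx":0,"ty":5,"tz":0,"wx":0,"wy":0,"wz":0},{"grip":42,"tx":0,"ty":0,"tz":0,"wx":0,"wy":0,"wz":0},{"grip":42,"tx":0,"ty":0,"tz":0,"wx":0,"wy":0,"wz":0}]' 50; python3 -c "
from h import *
print(goto([532.5,263,130]));a=snap('wrist','w15')"
```

```text
time_s: 15.48
eef_pos: [528.7, 265.4, 155.1]
ee_rot: [0.002, 0.003, -0.706, 0.708]
force: [-0.5, -0.3, -2.3]
grip_width: 0.513
time_s: 15.73
eef_pos: [531.4, 264.8, 156.2]
ee_rot: [0.0, 0.001, 0.707, -0.707]
force: [-0.1, -0.9, -0.1]
grip_width: 0.51
[-1.1 26.2  1.8]
```

View pics/w15.png

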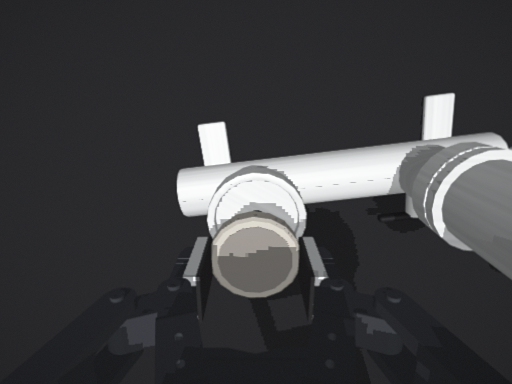

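```bash
python3 -c "
from h import *
c=load('w15');T=-c['R'].T@c['t']-[82.8,-.8,142];print(T)
p=onz(c,[[208,216],[306,216],[257,166]],116);print(p.round(1), (p[0]+p[1])/2)
print('X centre from far edge',p[2,0]-32.5)
q=onz(c,[[212.5,256],[299,256],[255.5,297.5]],T[2]+7.3);print(q.round(1), 'X',q[2,0]+23.5)"
```

```text
[531.35064169 264.95517748 156.43545668]
[[534.3 294.4 116. ]
 [534.3 231.3 116. ]
 [567.5 262.9 116. ]] [534.31178118 262.83434851 116.        ]
X centre from far edge 534.9902164106948
[[533.5 285.3 163.7]
 [533.6 242.2 163.7]
 [508.9 263.9 163.7]] X 532.3654623906467
```

```bash
python3 -m handwheel '[{"grip":42,"tx":-1.5,"ty":10,"tz":1.2,"wx":0,"wy":0,"wz":0},{"grip":42,"tx":0,"ty":15,"tz":0,"wx":0,"wy":0,"wz":0},{"grip":42,"tx":0,"ty":8,"tz":0,"wx":0,"wy":0,"wz":0},{"grip":42,"tx":0,"ty":3,"tz":0,"wx":0,"wy":0,"wz":0},{"grip":42,"tx":0,"ty":0,"tz":0,"wx":0,"wy":0,"wz":0},{"grip":42,"tx":0,"ty":0,"tz":0,"wx":0,"wy":0,"wz":0}]' 50; python3 -c "
from h import *
a=snap('wrist','w16');b=snap('scene','s16');print(sense()['eef_pos'])
cv2.imwrite('pics/z16.png',np.hstack([cv2.resize(b['pixels'][130:210,290:370],None,fx=5,fy=5),cv2.resize(a['pixels'][170:310,180:320],(400,400))])[:,:,::-1])"
```

```text
time_s: 16.28
eef_pos: [532.6, 263.7, 119.8]
ee_rot: [0.0, 0.0, 0.707, -0.707]
force: [-0.4, 0.7, 0.0]
grip_width: 0.507
[532.6678657  263.73877749 120.04860556]
```

View pics/z16.png

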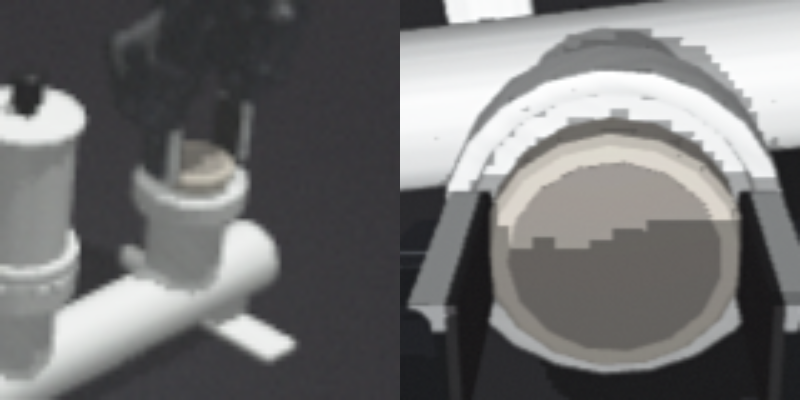

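```bash
python3 -c "
from h import *
c=load('w16')
p=onz(c,[[256,194.5],[256,300.2],[195.5,237],[311.5,237]],116);print(p.round(1), p[:2,0].mean(),p[2:,1].mean())
q=onz(c,[[256,217],[256,296.7],[212,256],[299,256]],127.3);print(q.round(1),q[:2,0].mean(),q[2:,1].mean())"
```

```text
[[563.3 262.5 116. ]
 [499.4 262.4 116. ]
 [539.4 294.4 116. ]
 [539.4 233.2 116. ]] 531.3280131461911 263.79967081577945
[[555.9 262.5 127.3]
 [510.6 262.5 127.3]
 [534.8 284.4 127.3]
 [534.8 241.1 127.3]] 533.2410774168142 262.75837531537377
```

```bash
python3 -m handwheel '[{"grip":42,"tx":0.8,"ty":2,"tz":0,"wx":0,"wy":0,"wz":0},{"grip":42,"tx":0,"ty":1,"tz":0,"wx":0,"wy":0,"wz":0}]' 50;python3 -m handwheel '[{"grip":42,"tx":0,"ty":1,"tz":0,"wx":0,"wy":0,"wz":0}]' 50;python3 -m handwheel '[{"grip":42,"tx":0,"ty":1,"tz":0,"wx":0,"wy":0,"wz":0}]' 50
```

```text
time_s: 16.55
eef_pos: [531.5, 263.7, 116.5]
ee_rot: [0.0, 0.0, 0.707, -0.707]
force: [-1.0, -0.5, -0.7]
grip_width: 0.51
time_s: 16.63
eef_pos: [531.4, 263.7, 115.3]
ee_rot: [0.0, 0.0, 0.707, -0.707]
force: [-0.3, 0.3, -0.5]
grip_width: 0.514
time_s: 16.72
eef_pos: [531.5, 263.7, 114.6]
ee_rot: [0.0, 0.0, 0.707, -0.707]
force: [-4.6, -2.0, 10.2]
grip_width: 0.513
```

```bash
python3 -m handwheel '[{"grip":47,"tx":0,"ty":-0.7,"tz":0,"wx":0,"wy":0,"wz":0},{"grip":52,"tx":0,"ty":0,"tz":0,"wx":0,"wy":0,"wz":0},{"grip":60,"tx":0,"ty":0,"tz":0,"wx":0,"wy":0,"wz":0},{"grip":60,"tx":0,"ty":-10,"tz":0,"wx":0,"wy":0,"wz":0},{"grip":70,"tx":0,"ty":-25,"tz":0,"wx":0,"wy":0,"wz":0},{"grip":85,"tx":0,"ty":-35,"tz":0,"wx":0,"wy":0,"wz":0},{"grip":85,"tx":0,"ty":-20,"tz":0,"wx":0,"wy":0,"wz":0},{"grip":85,"tx":0,"ty":0,"tz":0,"wx":0,"wy":0,"wz":0}]' 50;python3 -c "
from h import *
a=snap('wrist','w17');b=snap('scene','s17');d=snap('side','d17');print(sense()['eef_pos'])
r=lambda i,x,y,w:cv2.resize(i['pixels'][y:y+w,x:x+w],(266,266))
cv2.imwrite('pics/z17.png',np.hstack([r(b,295,140,60),r(d,190,100,60),r(a,200,160,110)])[:,:,::-1])"
```

```text
time_s: 17.38
eef_pos: [533.1, 264.2, 210.7]
ee_rot: [0.003, 0.003, 0.708, -0.706]
force: [-0.8, 0.2, -0.4]
grip_width: 0.995
[531.16612959 263.53854735 204.53016212]
```

View pics/z17.png

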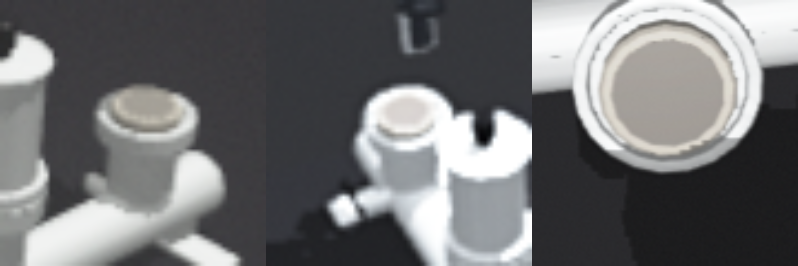

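```bash
python3 -m handwheel '[{"grip":85,"tx":0,"ty":-30,"tz":0,"wx":0,"wy":0,"wz":0},{"grip":85,"tx":0,"ty":-30,"tz":20,"wx":0,"wy":0,"wz":0},{"grip":85,"tx":8,"ty":-5,"tz":37,"wx":0,"wy":0,"wz":0},{"grip":85,"tx":8,"ty":0,"tz":37,"wx":0,"wy":0,"wz":0},{"grip":85,"tx":8,"ty":0,"tz":37,"wx":0,"wy":0,"wz":0},{"grip":85,"tx":8,"ty":0,"tz":37,"wx":0,"wy":0,"wz":0},{"grip":85,"tx":8,"ty":0,"tz":37,"wx":0,"wy":0,"wz":0},{"grip":85,"tx":8,"ty":0,"tz":37,"wx":0,"wy":0,"wz":0},{"grip":85,"tx":8,"ty":5,"tz":37,"wx":0,"wy":0,"wz":0},{"grip":85,"tx":8,"ty":10,"tz":37,"wx":0,"wy":0,"wz":0}]' 50; python3 -c "
from h import *
c=load('w17');print((-c['R'].T@c['t']-[82.8,-.8,142]).round(1),'disc',onz(c,[[256.6,197.6]],122),'flange',onz(c,[[276-0,0]],116)[0,:0])
print(goto([452,-169.5,180]))"
```

```text
time_s: 18.37
eef_pos: [466.7, -53.9, 254.6]
ee_rot: [0.0, -0.0, 0.707, -0.707]
force: [0.7, 0.1, -0.1]
grip_width: 0.994
[532.1 264.1 211.5] disc [[531.5451126  262.38167153 122.        ]] flange []
[ 14.7  74.6 115.6]
```

```bash
python3 -m handwheel '[{"grip":85,"tx":4,"ty":10,"tz":36,"wx":0,"wy":0,"wz":0},{"grip":85,"tx":4,"ty":25,"tz":36,"wx":0,"wy":0,"wz":0},{"grip":85,"tx":4,"ty":35,"tz":30,"wx":0,"wy":0,"wz":0},{"grip":85,"tx":2,"ty":25,"tz":14,"wx":0,"wy":0,"wz":0},{"grip":85,"tx":0,"ty":5,"tz":0,"wx":0,"wy":0,"wz":0},{"grip":85,"tx":0,"ty":0,"tz":0,"wx":0,"wy":0,"wz":0},{"grip":85,"tx":0,"ty":0,"tz":0,"wx":0,"wy":0,"wz":0}]' 50; python3 -c "
from h import *
c=snap('wrist','w18')
print(goto([452,-169.5,150]),sense()['eef_pos'])"
```

```text
time_s: 18.95
eef_pos: [454.3, -162.8, 160.2]
ee_rot: [0.0, -0.0, 0.707, -0.707]
force: [0.7, 0.4, 0.7]
grip_width: 0.995
[ 2.7 10.8  6.7] [ 454.6674595  -162.79406139  160.81275536]
```

View pics/w18.png

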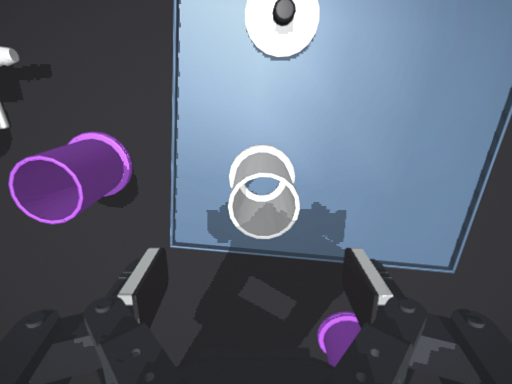

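```bash
python3 -c "
from h import *
c=load('w18')
p=onz(c,[[264,206],[228.5,206],[299.5,206],[264,173.5],[264,238]],88);print(p.round(1),p[3:,0].mean(),p[1:3,1].mean())
print(goto([452,-169.5,56]),(-c['R'].T@c['t']-[82.8,-.8,142]).round(1))"
```

```text
[[ 451.3 -170.2   88. ]
 [ 451.3 -143.6   88. ]
 [ 451.4 -196.8   88. ]
 [ 476.6 -170.    88. ]
 [ 424.6 -170.5   88. ]] 450.6086829078191 -170.23619814365196
[  2.8 104.8   6.6] [ 454.5 -162.6  160.3]
```

```bash
python3 -m handwheel '[{"grip":85,"tx":3.2,"ty":0,"tz":7.3,"wx":0,"wy":0,"wz":0},{"grip":85,"tx":0,"ty":20,"tz":0,"wx":0,"wy":0,"wz":0},{"grip":85,"tx":0,"ty":30,"tz":0,"wx":0,"wy":0,"wz":0},{"grip":85,"tx":0,"ty":30,"tz":0,"wx":0,"wy":0,"wz":0},{"grip":85,"tx":0,"ty":20,"tz":0,"wx":0,"wy":0,"wz":0},{"grip":85,"tx":0,"ty":5,"tz":0,"wx":0,"wy":0,"wz":0},{"grip":65,"tx":0,"ty":0,"tz":0,"wx":0,"wy":0,"wz":0},{"grip":60,"tx":0,"ty":0,"tz":0,"wx":0,"wy":0,"wz":0}]' 40; python3 -c "
from h import *
c=snap('wrist','w19')
print(sense()['eef_pos'],sense()['grip_width']*85.4)"
```

```text
time_s: 19.67
eef_pos: [451.7, -171.1, 56.2]
ee_rot: [-0.001, -0.0, -0.707, 0.708]
force: [0.4, -0.1, -0.4]
grip_width: 0.745
[ 451.79376598 -171.26833498   56.44642245] 60.411813403776996
```

View pics/w19.png

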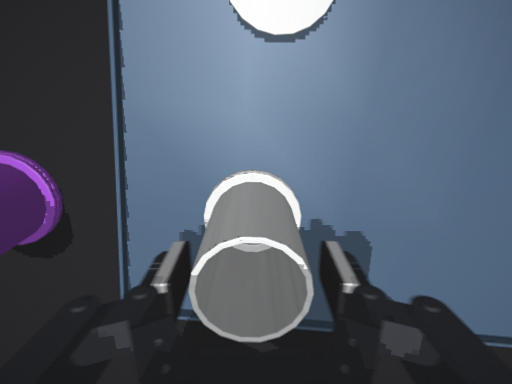

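```bash
python3 -m handwheel '[{"grip":60,"tx":0,"ty":0,"tz":-1.2,"wx":0,"wy":0,"wz":0},{"grip":54,"tx":0,"ty":0,"tz":0,"wx":0,"wy":0,"wz":0},{"grip":48,"tx":0,"ty":0,"tz":0,"wx":0,"wy":0,"wz":0},{"grip":48,"tx":0,"ty":0,"tz":0,"wx":0,"wy":0,"wz":0},{"grip":48,"tx":0,"ty":0,"tz":0,"wx":0,"wy":0,"wz":0}]' 45; python3 -c "
from h import *
c=load('w19')
p=onz(c,[[252,289],[252,238],[252,341]],88);print(p.round(1),p[1:,0].mean());print(sense()['eef_pos'])"
python3 -m handwheel '[{"grip":48,"tx":0,"ty":-5,"tz":0,"wx":0,"wy":0,"wz":0},{"grip":48,"tx":0,"ty":-15,"tz":0,"wx":0,"wy":0,"wz":0},{"grip":48,"tx":0,"ty":-15,"tz":0,"wx":0,"wy":0,"wz":0},{"grip":48,"tx":0,"ty":-5,"tz":0,"wx":0,"wy":0,"wz":0},{"grip":48,"tx":0,"ty":0,"tz":0,"wx":0,"wy":0,"wz":0}]' 45; python3 -c "
from h import *
c=snap('wrist','w20');a=snap('scene','s20');print(sense()['eef_pos'])
cv2.imwrite('pics/z20.png',np.hstack([cv2.resize(a['pixels'][170:290,120:240],(400,400)),cv2.resize(c['pixels'],(533,400))[:,:400]])[:,:,::-1])"
```

```text
time_s: 20.13
eef_pos: [451.4, -169.7, 56.1]
ee_rot: [-0.001, -0.0, -0.707, 0.707]
force: [-1.6, 2.2, 8.9]
grip_width: 0.612
[[ 452.4 -170.5   88. ]
 [ 476.5 -170.5   88. ]
 [ 424.7 -170.4   88. ]] 450.6215962450094
[ 451.4462028  -169.66745291   56.09032127]
time_s: 20.55
eef_pos: [451.4, -169.9, 96.0]
ee_rot: [-0.001, -0.001, -0.707, 0.708]
force: [-0.6, -0.6, -1.6]
grip_width: 0.611
[ 450.61935775 -169.39203718   94.38057582]
```

View pics/z20.png

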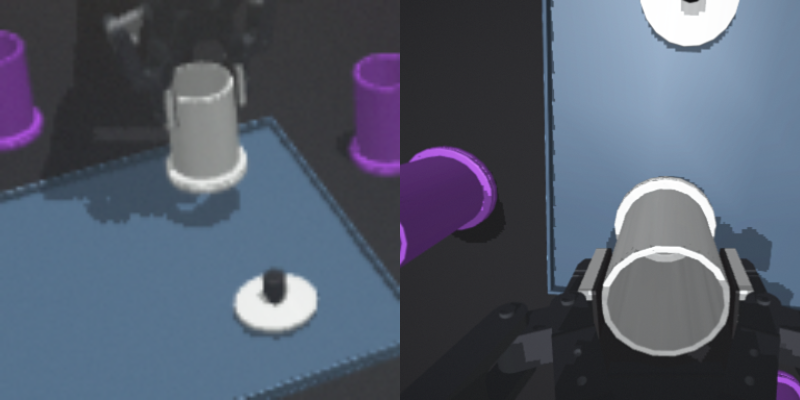

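```bash
python3 -m handwheel '[{"grip":48,"tx":0,"ty":-25,"tz":0,"wx":0,"wy":0,"wz":0},{"grip":48,"tx":-4,"ty":-30,"tz":-10,"wx":0,"wy":0,"wz":0},{"grip":48,"tx":-4,"ty":-32,"tz":-20,"wx":0,"wy":0,"wz":0},{"grip":48,"tx":-6,"ty":-32,"tz":-22,"wx":0,"wy":0,"wz":0},{"grip":48,"tx":-8,"ty":-30,"tz":-24,"wx":0,"wy":0,"wz":0},{"grip":48,"tx":-8,"ty":-30,"tz":-24,"wx":0,"wy":0,"wz":0},{"grip":48,"tx":-8,"ty":-25,"tz":-28,"wx":0,"wy":0,"wz":0},{"grip":48,"tx":-8,"ty":-15,"tz":-32,"wx":0,"wy":0,"wz":0},{"grip":48,"tx":-8,"ty":-5,"tz":-34,"wx":0,"wy":0,"wz":0}]' 45; python3 -c "
from h import *
print(goto([532.5,263,315]))"
```

```text
time_s: 21.4
eef_pos: [505.6, 25.6, 320.5]
ee_rot: [-0.001, -0.001, -0.707, 0.707]
force: [0.8, -0.9, -2.5]
grip_width: 0.609
[ -26.7    5.4 -237.5]
```

```bash
python3 -m handwheel '[{"grip":48,"tx":-4,"ty":0,"tz":-36,"wx":0,"wy":0,"wz":0},{"grip":48,"tx":-4,"ty":0,"tz":-36,"wx":0,"wy":0,"wz":0},{"grip":48,"tx":-4,"ty":0,"tz":-36,"wx":0,"wy":0,"wz":0},{"grip":48,"tx":-4,"ty":0,"tz":-36,"wx":0,"wy":0,"wz":0},{"grip":48,"tx":-4,"ty":0,"tz":-36,"wx":0,"wy":0,"wz":0},{"grip":48,"tx":-4,"ty":0,"tz":-36,"wx":0,"wy":0,"wz":0},{"grip":48,"tx":-2,"ty":10,"tz":-18,"wx":0,"wy":0,"wz":0},{"grip":48,"tx":0,"ty":30,"tz":-5,"wx":0,"wy":0,"wz":0},{"grip":48,"tx":0,"ty":35,"tz":0,"wx":0,"wy":0,"wz":0},{"grip":48,"tx":0,"ty":30,"tz":0,"wx":0,"wy":0,"wz":0}]' 45; python3 -m handwheel '[{"grip":48,"tx":0,"ty":15,"tz":0,"wx":0,"wy":0,"wz":0},{"grip":48,"tx":0,"ty":0,"tz":0,"wx":0,"wy":0,"wz":0},{"grip":48,"tx":0,"ty":0,"tz":0,"wx":0,"wy":0,"wz":0}]' 45; python3 -c "
from h import *
print(goto([532.5,263,180]));c=snap('wrist','w21')"
```

```text
time_s: 22.23
eef_pos: [530.0, 263.9, 210.4]
ee_rot: [0.001, 0.001, -0.707, 0.707]
force: [0.7, -0.6, -1.9]
grip_width: 0.611
time_s: 22.48
eef_pos: [530.7, 263.4, 198.0]
ee_rot: [0.001, 0.001, -0.707, 0.707]
force: [-0.1, -0.4, -1.1]
grip_width: 0.612
[-1.8 18.   0.4]
```

View pics/w21.png

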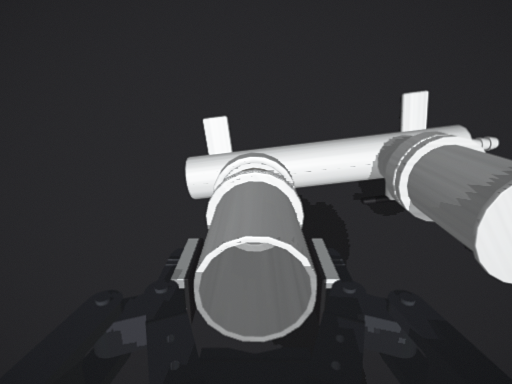

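```bash
python3 -m handwheel '[{"grip":48,"tx":-1.4,"ty":8,"tz":-0.2,"wx":0,"wy":0,"wz":0},{"grip":48,"tx":0,"ty":10,"tz":0,"wx":0,"wy":0,"wz":0},{"grip":48,"tx":0,"ty":4,"tz":0,"wx":0,"wy":0,"wz":0},{"grip":48,"tx":0,"ty":0,"tz":0,"wx":0,"wy":0,"wz":0},{"grip":48,"tx":0,"ty":0,"tz":0,"wx":0,"wy":0,"wz":0}]' 45; python3 -c "
from h import *
print(sense()['eef_pos']);c=snap('wrist','w22');b=snap('scene','s22');d=snap('side','d22')
r=lambda i,x,y,w:cv2.resize(i['pixels'][y:y+w,x:x+w],(400,400))
cv2.imwrite('pics/z22.png',np.hstack([r(b,290,110,80),r(d,185,70,80)])[:,:,::-1])"
```

```text
time_s: 22.95
eef_pos: [532.2, 263.6, 176.6]
ee_rot: [0.0, 0.0, -0.707, 0.707]
force: [0.1, -0.9, -2.0]
grip_width: 0.613
[532.24109167 263.61275963 176.64645493]
```

View pics/z22.png

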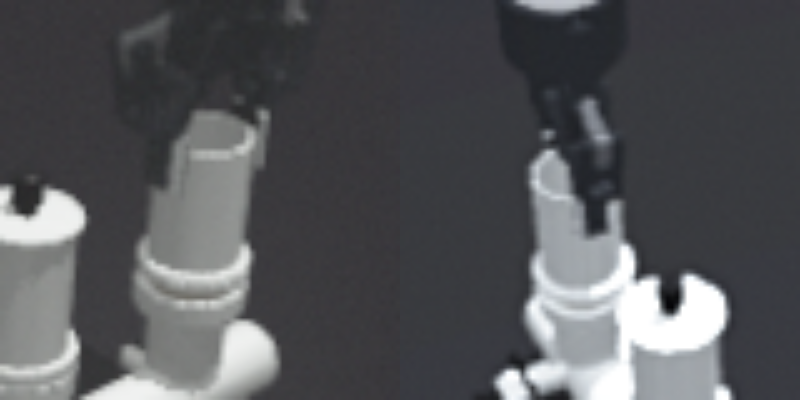

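```bash
python3 -c "
from h import *
r=lambda i,x,y,w,h:cv2.resize(i['pixels'][y:y+h,x:x+w],None,fx=13,fy=13,interpolation=cv2.INTER_NEAREST)
b=load('s22');d=load('d22')
cv2.imwrite('pics/z22b.png',np.hstack([r(b,313,155,30,30),r(d,207,112,30,30)])[:,:,::-1])
for c,o in ((b,(313,155,0)),(d,(207,112,390))):
  for z in (100,116,123.5,132.5):
    print(z,[((proj(c,[532.2+32.5*np.cos(a),263+32.5*np.sin(a),z])[0]-o[:2])*13+6+[o[2],0]).round(0) for a in np.arange(0,6.2,np.pi/2)])
"
```

```text
100 [array([294., 262.]), array([307., 158.]), array([103., 136.]), array([ 85., 239.])]
116 [array([301., 200.]), array([314.,  97.]), array([109.,  75.]), array([ 91., 177.])]
123.5 [array([305., 170.]), array([317.,  68.]), array([112.,  46.]), array([ 93., 147.])]
132.5 [array([309., 135.]), array([321.,  32.]), array([115.,  11.]), array([ 97., 112.])]
100 [array([705., 205.]), array([547., 156.]), array([464., 269.]), array([625., 320.])]
116 [array([702., 158.]), array([542., 110.]), array([459., 223.]), array([621., 274.])]
123.5 [array([701., 137.]), array([540.,  88.]), array([456., 202.]), array([619., 252.])]
132.5 [array([699., 110.]), array([537.,  62.]), array([453., 175.]), array([617., 225.])]
```

View pics/z22b.png

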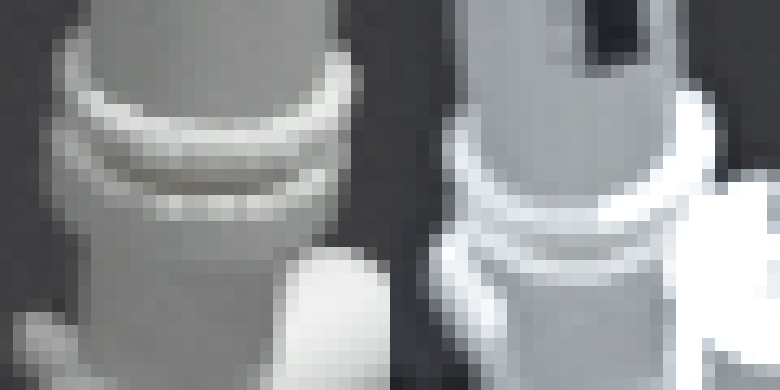

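```bash
python3 -m handwheel '[{"grip":48,"tx":0,"ty":1.5,"tz":0,"wx":0,"wy":0,"wz":0},{"grip":48,"tx":0,"ty":1.5,"tz":0,"wx":0,"wy":0,"wz":0}]' 45;python3 -m handwheel '[{"grip":48,"tx":0,"ty":1.5,"tz":0,"wx":0,"wy":0,"wz":0}]' 45;python3 -m handwheel '[{"grip":48,"tx":0,"ty":1,"tz":0,"wx":0,"wy":0,"wz":0}]' 45;python3 -m handwheel '[{"grip":48,"tx":0,"ty":1,"tz":0,"wx":0,"wy":0,"wz":0}]' 45
```

```text
time_s: 23.27
eef_pos: [532.4, 263.7, 174.0]
ee_rot: [0.0, 0.0, 0.707, -0.707]
force: [0.3, -0.1, -2.2]
grip_width: 0.604
time_s: 23.35
eef_pos: [532.3, 263.6, 172.2]
ee_rot: [0.0, 0.0, 0.707, -0.707]
force: [-0.3, -0.4, -1.7]
grip_width: 0.606
time_s: 23.43
eef_pos: [532.2, 263.6, 171.0]
ee_rot: [0.0, 0.0, -0.707, 0.707]
force: [0.0, 0.2, -2.7]
grip_width: 0.611
time_s: 23.52
eef_pos: [532.3, 263.6, 170.1]
ee_rot: [0.0, 0.0, -0.707, 0.707]
force: [-1.4, -0.7, 3.0]
grip_width: 0.609
```

```bash
python3 -m handwheel '[{"grip":48,"tx":0,"ty":0.5,"tz":0,"wx":0,"wy":0,"wz":0},{"grip":48,"tx":0,"ty":0,"tz":0,"wx":0,"wy":0,"wz":0}]' 45;python3 -m handwheel '[{"grip":54,"tx":0,"ty":0,"tz":0,"wx":0,"wy":0,"wz":0},{"grip":58,"tx":0,"ty":0,"tz":0,"wx":0,"wy":0,"wz":0},{"grip":68,"tx":0,"ty":0,"tz":0,"wx":0,"wy":0,"wz":0},{"grip":78,"tx":0,"ty":0,"tz":0,"wx":0,"wy":0,"wz":0}]' 45; python3 -m handwheel '[{"grip":85,"tx":0,"ty":-10,"tz":0,"wx":0,"wy":0,"wz":0},{"grip":85,"tx":0,"ty":-25,"tz":0,"wx":0,"wy":0,"wz":0},{"grip":85,"tx":0,"ty":-35,"tz":0,"wx":0,"wy":0,"wz":0},{"grip":85,"tx":0,"ty":-35,"tz":0,"wx":0,"wy":0,"wz":0},{"grip":85,"tx":0,"ty":-5,"tz":0,"wx":0,"wy":0,"wz":0},{"grip":85,"tx":0,"ty":0,"tz":0,"wx":0,"wy":0,"wz":0}]' 45;python3 -c "
from h import *
print(sense()['eef_pos']);a=snap('wrist','w23');b=snap('scene','s23');d=snap('side','d23')
r=lambda i,x,y,w:cv2.resize(i['pixels'][y:y+w,x:x+w],(266,266))
cv2.imwrite('pics/z23.png',np.hstack([r(b,280,110,90),r(d,180,80,90),r(a,180,130,150)])[:,:,::-1])"
```

```text
time_s: 23.68
eef_pos: [532.3, 263.6, 170.2]
ee_rot: [0.0, 0.0, 0.707, -0.707]
force: [-0.6, -0.7, 2.1]
grip_width: 0.605
time_s: 24.02
eef_pos: [532.3, 263.6, 169.8]
ee_rot: [0.0, 0.0, 0.707, -0.707]
force: [0.1, 0.2, 0.1]
grip_width: 0.903
time_s: 24.52
eef_pos: [533.0, 263.9, 283.1]
ee_rot: [0.002, 0.002, 0.708, -0.707]
force: [-0.6, -0.4, -0.3]
grip_width: 0.992
[532.96725141 263.87262844 283.07550223]
```

View pics/z23.png

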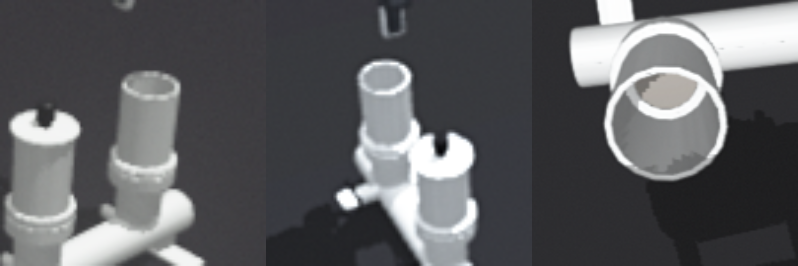

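```bash
python3 -m handwheel '[{"grip":85,"tx":0,"ty":0,"tz":20,"wx":0,"wy":0,"wz":0},{"grip":85,"tx":-3,"ty":0,"tz":38,"wx":0,"wy":0,"wz":0},{"grip":85,"tx":-6,"ty":0,"tz":38,"wx":0,"wy":0,"wz":0},{"grip":85,"tx":-6,"ty":0,"tz":38,"wx":0,"wy":0,"wz":0},{"grip":85,"tx":-6,"ty":0,"tz":38,"wx":0,"wy":0,"wz":0},{"grip":85,"tx":-6,"ty":5,"tz":38,"wx":0,"wy":0,"wz":0},{"grip":85,"tx":-6,"ty":10,"tz":38,"wx":0,"wy":0,"wz":0},{"grip":85,"tx":-6,"ty":15,"tz":38,"wx":0,"wy":0,"wz":0},{"grip":85,"tx":-6,"ty":20,"tz":38,"wx":0,"wy":0,"wz":0},{"grip":85,"tx":-6,"ty":25,"tz":38,"wx":0,"wy":0,"wz":0}]' 45; python3 -c "
from h import *
a,b,d=load('w23'),load('s23'),load('d23')
ua=[280+150/2.956-.3,110+86.5/2.956-.3];ub=[180+(386-266)/2.956-.3,80+78/2.956-.3];uw=[180+(666-532)/1.773-.2,130+123/1.773-.2]
print(tri([b,d],[ua,ub]));[print(onz(c,[u],202)) for c,u in ((b,ua),(d,ub),(a,uw))]
print(goto([592,-186,150]))"
```

```text
time_s: 25.5
eef_pos: [582.2, -95.5, 206.4]
ee_rot: [-0.0, -0.0, 0.707, -0.707]
force: [0.1, 0.1, 0.1]
grip_width: 0.994
[534.42623978 259.50472808 202.73757243]
[[534.18199089 259.17065127 202.        ]]
[[534.88884032 261.57315471 202.        ]]
[[532.58682816 262.99479526 202.        ]]
[-9.9 56.4 90.5]
```

```bash
python3 -m handwheel '[{"grip":60,"tx":-4,"ty":15,"tz":35,"wx":0,"wy":0,"wz":0},{"grip":50,"tx":-4,"ty":30,"tz":35,"wx":0,"wy":0,"wz":0},{"grip":45,"tx":-3,"ty":30,"tz":18,"wx":0,"wy":0,"wz":0},{"grip":45,"tx":0,"ty":20,"tz":4,"wx":0,"wy":0,"wz":0},{"grip":45,"tx":0,"ty":5,"tz":0,"wx":0,"wy":0,"wz":0},{"grip":45,"tx":0,"ty":0,"tz":0,"wx":0,"wy":0,"wz":0},{"grip":45,"tx":0,"ty":0,"tz":0,"wx":0,"wy":0,"wz":0}]' 45; python3 -c "
from h import *
c=snap('wrist','w24');print(sense()['eef_pos'],(-c['R'].T@c['t']-[82.8,-.8,142]).round(1))
s=c['pixels'].astype(int)
m=(s.min(2)>140).astype(np.uint8)
for k in cv2.findContours(m,0,1)[0]:
  if cv2.contourArea(k)>1500: e=cv2.fitEllipse(cv2.convexHull(k));print(e,onz(c,[e[0]],15),cv2.boundingRect(k))"
```

```text
time_s: 26.08
eef_pos: [593.3, -181.3, 111.5]
ee_rot: [-0.0, 0.0, -0.707, 0.707]
force: [-0.3, 1.2, 1.0]
grip_width: 0.528
[ 593.67733514 -181.32587984  112.25710744] [ 593.5 -181.   111.7]
((246.41371154785156, 145.69093322753906), (153.09983825683594, 204.94981384277344), 97.97296142578125) [[ 631.33323318 -175.22972935   15.        ]] (158, 85, 177, 143)
```

View pics/w24.png

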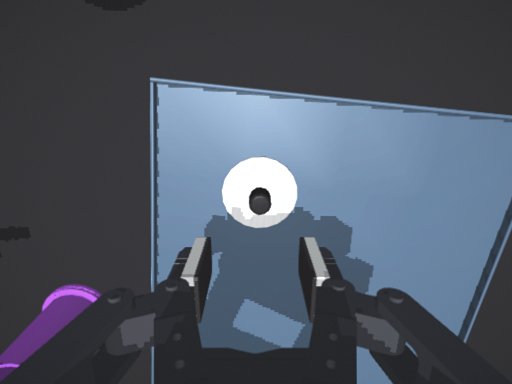

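```bash
python3 -c "
from h import *
c=load('w24')
print(onz(c,[[260,192.5]],15),onz(c,[[260,204]],40),onz(c,[[260,157],[260,228]],15))
print(goto([592.3,-185.5,21]))"
```

```text
[[ 592.5729391  -186.10138488   15.        ]] [[ 592.25682966 -185.70583004   40.        ]] [[ 622.33164632 -185.90877722   15.        ]
 [ 560.4064495  -186.30819212   15.        ]]
[ 1.5 91.3  4.1]
```

```bash
python3 -m handwheel '[{"grip":45,"tx":1.3,"ty":15,"tz":4.6,"wx":0,"wy":0,"wz":0},{"grip":45,"tx":0,"ty":25,"tz":0,"wx":0,"wy":0,"wz":0},{"grip":45,"tx":0,"ty":25,"tz":0,"wx":0,"wy":0,"wz":0},{"grip":45,"tx":0,"ty":15,"tz":0,"wx":0,"wy":0,"wz":0},{"grip":45,"tx":0,"ty":5,"tz":0,"wx":0,"wy":0,"wz":0},{"grip":40,"tx":0,"ty":0,"tz":0,"wx":0,"wy":0,"wz":0},{"grip":40,"tx":0,"ty":0,"tz":0,"wx":0,"wy":0,"wz":0}]' 45; python3 -c "
from h import *
c=snap('wrist','w25');print(goto([592.3,-186,21]))"
```

```text
time_s: 26.72
eef_pos: [592.7, -186.5, 27.6]
ee_rot: [-0.001, -0.001, -0.707, 0.708]
force: [0.7, 0.2, 1.0]
grip_width: 0.468
[ 0.5  6.8 -0.7]
```

View pics/w25.png

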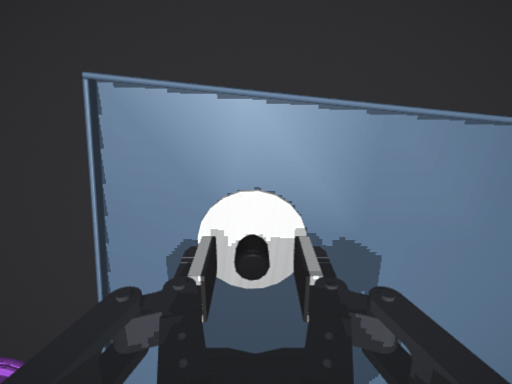

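```bash
python3 -c "
from h import *
c=load('w25');print(onz(c,[[252,259]],40),(-c['R'].T@c['t']-[82.8,-.8,142]).round(1))"
python3 -m handwheel '[{"grip":40,"tx":0.4,"ty":4,"tz":-0.8,"wx":0,"wy":0,"wz":0},{"grip":40,"tx":0,"ty":2.7,"tz":0,"wx":0,"wy":0,"wz":0},{"grip":30,"tx":0,"ty":0,"tz":0,"wx":0,"wy":0,"wz":0},{"grip":20,"tx":0,"ty":0,"tz":0,"wx":0,"wy":0,"wz":0},{"grip":12,"tx":0,"ty":0,"tz":0,"wx":0,"wy":0,"wz":0},{"grip":12,"tx":0,"ty":0,"tz":0,"wx":0,"wy":0,"wz":0},{"grip":12,"tx":0,"ty":0,"tz":0,"wx":0,"wy":0,"wz":0}]' 45
```

```text
[[ 596.16620879 -185.73048974   40.        ]] [ 592.5 -186.1   27.9]
time_s: 27.35
eef_pos: [591.5, -185.8, 19.4]
ee_rot: [-0.0, -0.0, -0.707, 0.707]
force: [0.1, 0.4, 1.3]
grip_width: 0.19
```

```bash
python3 -m handwheel '[{"grip":12,"tx":0,"ty":-5,"tz":0,"wx":0,"wy":0,"wz":0},{"grip":12,"tx":0,"ty":-15,"tz":0,"wx":0,"wy":0,"wz":0},{"grip":12,"tx":0,"ty":-15,"tz":0,"wx":0,"wy":0,"wz":0},{"grip":12,"tx":0,"ty":-5,"tz":0,"wx":0,"wy":0,"wz":0},{"grip":12,"tx":0,"ty":0,"tz":0,"wx":0,"wy":0,"wz":0}]' 45; python3 -c "
from h import *
c=load('w25');print(onz(c,[[252,191],[252,288.5]],15))
c=snap('wrist','w26');a=snap('scene','s26');print(sense()['eef_pos'])
cv2.imwrite('pics/z26.png',np.hstack([cv2.resize(a['pixels'][190:290,150:250],(400,400)),cv2.resize(c['pixels'][180:320,186:326],(400,400))])[:,:,::-1])"
```

```text
time_s: 27.77
eef_pos: [592.0, -186.0, 60.5]
ee_rot: [-0.001, -0.001, -0.707, 0.708]
force: [-0.4, -0.1, -1.6]
grip_width: 0.187
[[ 622.21073995 -185.59030088   15.        ]
 [ 560.93232284 -185.47214242   15.        ]]
[ 591.10436919 -185.57126887   58.57862586]
```

View pics/z26.png

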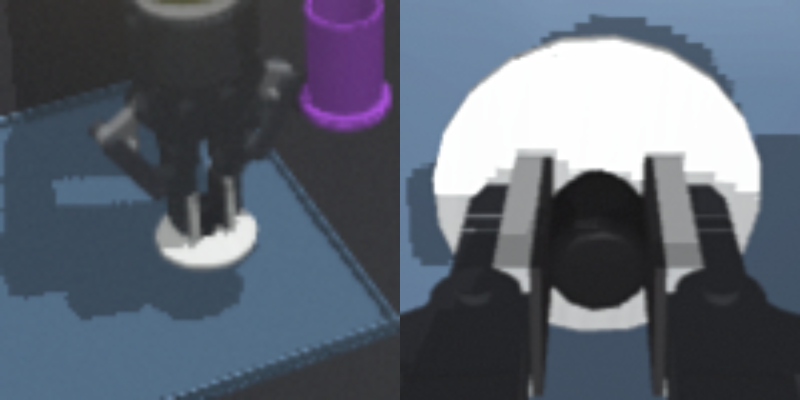

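```bash
python3 -m handwheel '[{"grip":12,"tx":0,"ty":-30,"tz":-5,"wx":0,"wy":0,"wz":0},{"grip":12,"tx":3,"ty":-35,"tz":-15,"wx":0,"wy":0,"wz":0},{"grip":12,"tx":6,"ty":-30,"tz":-25,"wx":0,"wy":0,"wz":0},{"grip":12,"tx":7,"ty":-30,"tz":-28,"wx":0,"wy":0,"wz":0},{"grip":12,"tx":7,"ty":-30,"tz":-28,"wx":0,"wy":0,"wz":0},{"grip":12,"tx":7,"ty":-30,"tz":-28,"wx":0,"wy":0,"wz":0},{"grip":12,"tx":7,"ty":-30,"tz":-28,"wx":0,"wy":0,"wz":0},{"grip":12,"tx":7,"ty":-10,"tz":-34,"wx":0,"wy":0,"wz":0}]' 45; python3 -c "
from h import *
c=load('w26');T=(-c['R'].T@c['t']-[82.8,-.8,142]);print(T)
p=onz(c,[[255.3,193.3],[255.3,295.5],[197.9,247],[312.7,247]],T[2]-4.4);print(p.round(1),p[:2,0].mean(),p[2:,1].mean())
print(goto([532.5,263,285]))"
```

```text
time_s: 28.53
eef_pos: [547.7, 5.8, 287.6]
ee_rot: [-0.001, -0.002, -0.707, 0.708]
force: [1.6, 0.1, -1.1]
grip_width: 0.188
[ 591.85832411 -185.60991267   60.81573661]
[[ 623.2 -186.8   56.4]
 [ 561.8 -186.9   56.4]
 [ 592.8 -156.1   56.4]
 [ 592.7 -217.6   56.4]] 592.5228507537313 -186.8635905411204
[  15.5    2.2 -257.2]
```

```bash
python3 -m handwheel '[{"grip":12,"tx":4,"ty":0,"tz":-37,"wx":0,"wy":0,"wz":0},{"grip":12,"tx":3,"ty":0,"tz":-37,"wx":0,"wy":0,"wz":0},{"grip":12,"tx":3,"ty":0,"tz":-37,"wx":0,"wy":0,"wz":0},{"grip":12,"tx":3,"ty":0,"tz":-37,"wx":0,"wy":0,"wz":0},{"grip":12,"tx":2,"ty":0,"tz":-37,"wx":0,"wy":0,"wz":0},{"grip":12,"tx":0,"ty":0,"tz":-35,"wx":0,"wy":0,"wz":0},{"grip":12,"tx":0,"ty":10,"tz":-25,"wx":0,"wy":0,"wz":0},{"grip":12,"tx":0,"ty":20,"tz":-10,"wx":0,"wy":0,"wz":0},{"grip":12,"tx":0,"ty":10,"tz":0,"wx":0,"wy":0,"wz":0},{"grip":12,"tx":0,"ty":0,"tz":0,"wx":0,"wy":0,"wz":0}]' 45; python3 -m handwheel '[{"grip":12,"tx":0,"ty":0,"tz":0,"wx":0,"wy":0,"wz":0},{"grip":12,"tx":0,"ty":0,"tz":0,"wx":0,"wy":0,"wz":0}]' 45;  python3 -c "
from h import *
c=snap('wrist','w27');print(goto([532,263.6,222]))"
```

```text
time_s: 29.37
eef_pos: [531.3, 259.9, 240.7]
ee_rot: [0.002, 0.002, -0.706, 0.708]
force: [0.1, -1.0, -1.7]
grip_width: 0.186
time_s: 29.53
eef_pos: [532.9, 259.3, 245.0]
ee_rot: [-0.0, 0.001, 0.707, -0.707]
force: [-0.4, -0.8, -1.0]
grip_width: 0.189
[ 1.  23.2 -4.2]
```

View pics/w27.png

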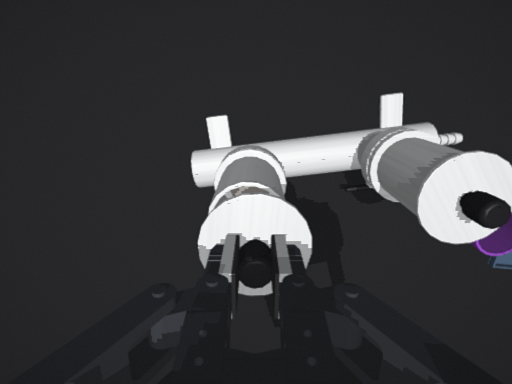

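```bash
python3 -m handwheel '[{"grip":12,"tx":0.8,"ty":5,"tz":-4.2,"wx":0,"wy":0,"wz":0},{"grip":12,"tx":0,"ty":8,"tz":0,"wx":0,"wy":0,"wz":0},{"grip":12,"tx":0,"ty":4,"tz":0,"wx":0,"wy":0,"wz":0},{"grip":12,"tx":0,"ty":0,"tz":0,"wx":0,"wy":0,"wz":0},{"grip":12,"tx":0,"ty":0,"tz":0,"wx":0,"wy":0,"wz":0}]' 45;  python3 -c "
from h import *
b=snap('scene','s28');d=snap('side','d28');print(sense()['eef_pos'])
r=lambda i,x,y,w,h:cv2.resize(i['pixels'][y:y+h,x:x+w],None,fx=10,fy=10,interpolation=cv2.INTER_NEAREST)
cv2.imwrite('pics/z28.png',np.hstack([r(b,310,105,40,55),r(d,200,65,40,55)])[:,:,::-1])
P=sense()['eef_pos']
for c,o in ((b,(310,105,0)),(d,(200,65,400))):
  for z,rr in ((P[2]-4.4,31),(P[2]-16.4,18),(202,27)):
    print(round(z),[((proj(c,[532.2+rr*np.cos(a),263.4+rr*np.sin(a),z])[0]-o[:2])*10+5+[o[2],0]).round(0).tolist() for a in np.arange(0,6.2,np.pi/2)])
"
```

```text
time_s: 30.0
eef_pos: [531.5, 264.4, 226.8]
ee_rot: [0.0, 0.0, -0.707, 0.707]
force: [-0.0, 0.2, -1.5]
grip_width: 0.192
[531.71424819 264.47702092 227.35885779]
223 [[299.0, 313.0], [308.0, 243.0], [150.0, 228.0], [137.0, 298.0]]
211 [[263.0, 334.0], [268.0, 293.0], [177.0, 284.0], [170.0, 325.0]]
202 [[281.0, 376.0], [289.0, 314.0], [153.0, 301.0], [142.0, 362.0]]
223 [[688.0, 338.0], [563.0, 303.0], [497.0, 386.0], [624.0, 423.0]]
211 [[651.0, 378.0], [579.0, 358.0], [541.0, 406.0], [614.0, 427.0]]
202 [[680.0, 394.0], [572.0, 363.0], [516.0, 435.0], [625.0, 467.0]]
```

View pics/z28.png

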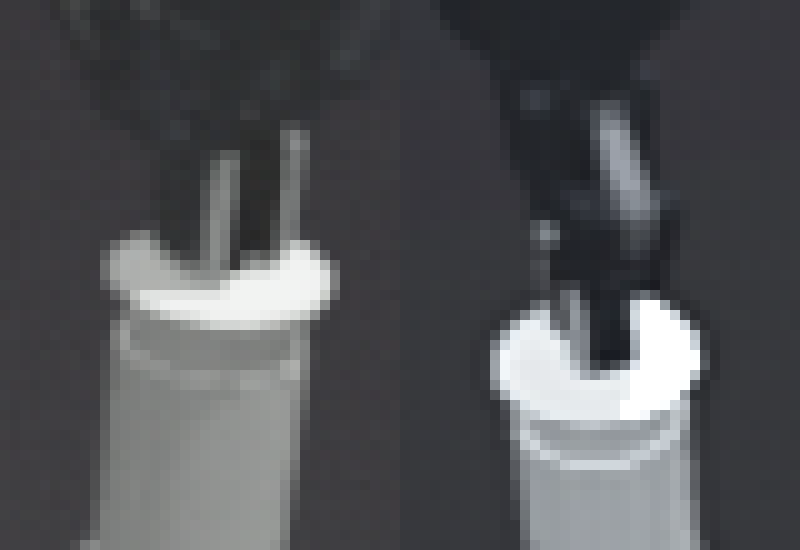

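```bash
python3 -m handwheel '[{"grip":12,"tx":0.4,"ty":3,"tz":0.8,"wx":0,"wy":0,"wz":0},{"grip":12,"tx":0,"ty":4,"tz":0,"wx":0,"wy":0,"wz":0},{"grip":12,"tx":0,"ty":2,"tz":0,"wx":0,"wy":0,"wz":0}]' 45;python3 -m handwheel '[{"grip":12,"tx":0,"ty":2,"tz":0,"wx":0,"wy":0,"wz":0},{"grip":12,"tx":0,"ty":2,"tz":0,"wx":0,"wy":0,"wz":0}]' 45;python3 -m handwheel '[{"grip":12,"tx":0,"ty":1.5,"tz":0,"wx":0,"wy":0,"wz":0}]' 45;python3 -m handwheel '[{"grip":12,"tx":0,"ty":1,"tz":0,"wx":0,"wy":0,"wz":0}]' 45
```

```text
time_s: 30.35
eef_pos: [531.0, 263.6, 217.5]
ee_rot: [0.0, 0.0, -0.707, 0.707]
force: [0.3, 0.4, -0.7]
grip_width: 0.187
time_s: 30.52
eef_pos: [531.2, 263.7, 213.9]
ee_rot: [0.0, 0.0, -0.707, 0.707]
force: [-0.6, -0.5, -1.6]
grip_width: 0.189
time_s: 30.6
eef_pos: [531.2, 263.7, 212.4]
ee_rot: [0.0, 0.0, -0.707, 0.707]
force: [0.2, 0.6, -1.9]
grip_width: 0.188
time_s: 30.68
eef_pos: [531.2, 263.7, 211.4]
ee_rot: [0.0, 0.0, -0.707, 0.707]
force: [-0.9, -1.0, -0.7]
grip_width: 0.191
```

```bash
python3 -m handwheel '[{"grip":12,"tx":0,"ty":0.8,"tz":0,"wx":0,"wy":0,"wz":0}]' 45;python3 -m handwheel '[{"grip":12,"tx":0,"ty":0.6,"tz":0,"wx":0,"wy":0,"wz":0}]' 45
```

```text
time_s: 30.77
eef_pos: [531.2, 263.7, 210.7]
ee_rot: [0.0, 0.0, 0.707, -0.707]
force: [-0.2, -0.2, -1.4]
grip_width: 0.188
time_s: 30.85
eef_pos: [531.2, 263.7, 210.3]
ee_rot: [0.0, 0.0, 0.707, -0.707]
force: [0.4, -0.2, 3.5]
grip_width: 0.188
```

```bash
python3 -m handwheel '[{"grip":16,"tx":0,"ty":0,"tz":0,"wx":0,"wy":0,"wz":0},{"grip":20,"tx":0,"ty":0,"tz":0,"wx":0,"wy":0,"wz":0},{"grip":28,"tx":0,"ty":0,"tz":0,"wx":0,"wy":0,"wz":0},{"grip":40,"tx":0,"ty":0,"tz":0,"wx":0,"wy":0,"wz":0}]' 30; python3 -m handwheel '[{"grip":40,"tx":0,"ty":-8,"tz":0,"wx":0,"wy":0,"wz":0},{"grip":45,"tx":0,"ty":-20,"tz":0,"wx":0,"wy":0,"wz":0},{"grip":45,"tx":0,"ty":-35,"tz":0,"wx":0,"wy":0,"wz":0},{"grip":45,"tx":0,"ty":-35,"tz":0,"wx":0,"wy":0,"wz":0},{"grip":45,"tx":0,"ty":-10,"tz":0,"wx":0,"wy":0,"wz":0},{"grip":45,"tx":0,"ty":0,"tz":0,"wx":0,"wy":0,"wz":0},{"grip":45,"tx":0,"ty":0,"tz":0,"wx":0,"wy":0,"wz":0}]' 30;python3 -c "
from h import *
print(sense()['eef_pos']);a=snap('wrist','w30');b=snap('scene','s30');d=snap('side','d30')
r=lambda i,x,y,w:cv2.resize(i['pixels'][y:y+w,x:x+w],(266,266))
cv2.imwrite('pics/z30.png',np.hstack([r(b,275,110,90),r(d,180,75,90),r(a,160,110,180)])[:,:,::-1])"
```

```text
time_s: 31.18
eef_pos: [531.2, 263.7, 210.4]
ee_rot: [0.0, 0.0, 0.707, -0.707]
force: [0.5, 0.2, 0.1]
grip_width: 0.449
time_s: 31.77
eef_pos: [531.1, 263.7, 318.0]
ee_rot: [-0.0, -0.0, 0.707, -0.707]
force: [0.5, -0.4, -0.3]
grip_width: 0.525
[531.11031313 263.68039769 317.95900925]
```

View pics/z30.png

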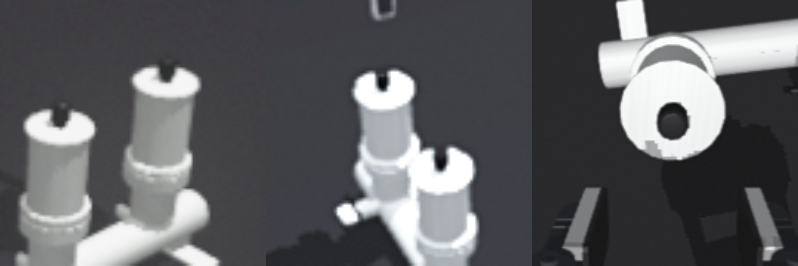

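View pics/s30.png

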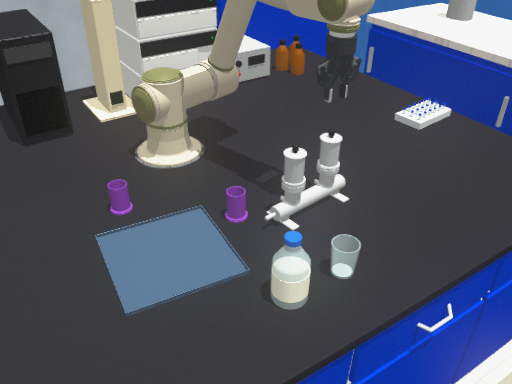

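```bash
python3 -c "
from h import *
b,d=load('s30'),load('d30');f=2.956
print(tri([b,d],[[275+167/f-.3,110+62/f-.3],[180+116/f-.3,75+73/f-.3]]), 'unit',tri([b,d],[[275+61/f-.3,110+106/f-.3],[180+174/f-.3,75+151/f-.3]]))
for n0,n1,rs in (('scene0','s30',{'unit':(275,145,35,70),'bottle':(268,230,45,78),'beaker':(325,232,40,48),'purB':(222,182,30,42)}),('side0','d30',{'bottle':(320,150,40,60),'beaker':(302,135,30,38)})):
  A,B=load(n0)['pixels'].astype(int),load(n1)['pixels'].astype(int)
  for k,(x,y,w,h) in rs.items():
    D=abs(A-B)[y:y+h,x:x+w].max(2);print(n0,k,'mean diff',D.mean().round(1),'px>60:',(D>60).sum())
"
```

```text
[532.59257402 261.32514318 227.64017925] unit [548.72454662 125.19516129 228.36603721]
scene0 unit mean diff 10.3 px>60: 0
scene0 bottle mean diff 12.4 px>60: 0
scene0 beaker mean diff 10.8 px>60: 0
scene0 purB mean diff 9.6 px>60: 0
side0 bottle mean diff 50.6 px>60: 973
side0 beaker mean diff 49.6 px>60: 479
```

View pics/d30.png

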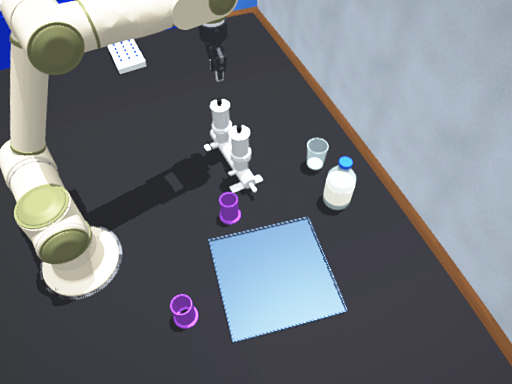

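The side view differs only in exposure: the bottle (340,185), beaker (317,153) and purple tubes sit at the same pixels as at the start. The tray is empty, and the new unit at (221,120) matches its neighbour. Handing in.

```bash
python3 -c "
from h import *
print(sense()['time_s'],ctrl.finish_job())"
```

```text
the job is handed in; nothing more can be done
31.9167 None
```

The empty place on the manifold is made up: base, support disc, funnel and lid went in one after another in the order asked. I handed the job in at 31.9 s.

**Seating:** each part was lowered until it touched, and contact came within about 0.5 mm of the height worked out for its seat:

| Part | Tool height at contact (mm) | Expected (mm) |
|---|---|---|
| Base | 91.3 | 91.3 |
| Disc | 114.6 | 114.7 |
| Funnel | 170.1 | 170.1 |
| Lid | 210.3 | 210.4 |

I pushed the base with up to 82 N at the wrist and it went no further. The lid was released with only 3.5 N on it.

**Last checks:**
- **New unit:** the views show it upright, level and the same shape as its neighbour, with the gripper clear above it. The tray is empty.
- **Neighbour, bottle, beaker and near purple tube:** the scene view shows no change from the start.
- **Side view, bottle and beaker:** the pixel comparison disagreed there. I took that as a change in exposure, because by eye both stand where they were.
- **Far purple tube:** I checked this one by eye only.
- **Knob height:** the new knob's top measured about 228 mm up, against 231 mm expected. The untouched neighbour's also measured 228 mm, so I put that down to camera bias.

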